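# Hang a picking bin on the bench rail and close it up to its neighbour

## Robot

A 6-joint arm with a two-finger parallel gripper is mounted at the origin on the work surface. World frame = base frame: x ahead of the robot, y to its left, z up, the work surface at z = 0. Lengths are in m, angles in rad, forces in N, time in s.
With the tool pointing down it reaches from about 0.275 to 0.725 m from the base axis. Payload 5.6 kg.
Tool frame: the origin (TCP) lies midway between the tips of the shut fingers; the grasp point (between the pads) lies 19 mm behind it; z points along the fingers, y is the line along which they close (so a half turn about z gives the same grasp; the last joint's range is limited). The gripper opens to 85 mm and grips with 20 to 120 N. Pads are 22 mm wide; open, the fingers measure 114 mm over their backs; the gripper's body (76 mm by 85 mm) begins 54 mm behind the grasp point. The pads swing forward as they close: fully open they stand 13 mm farther back than shut.
Start: joints at [1.444, 0.255, 0.108, 0, -1.424, -0.285], TCP at [0.22, 0.504, 0.2] pointing down, gripper open.
Joint ranges: [-2.95, 2.95], [-1.21, 1.97], [-1.09, 1.5], [-2.87, 1.71], [-2.94, -0.07], [-3.05, 3.05]. Speed limits (rad/s): [2.57, 2.57, 3.14, 3.14, 3.14, 3.14].

## Interface

Orientations are given as [roll, pitch, yaw] about the fixed x, y, z axes, in that order (R = Rz(yaw) Ry(pitch) Rx(roll)).
In Python, from bench import telemetry, grab_frame, job gives the robot as it stands.
- The arm moves only by the tool play_rows, never from a script. Its arguments are lists of equal length, an entry for each row: "translation": the shift along the tool's x, y, z in mm, a list of three; "turn": the turn, a rotation vector about the tool's x, y, z in rad, a list of three. A call has 1 to 8 rows; each row is the pose to reach, as a shift and turn from the pose commanded when the call began, along the tool's axes at that moment; what a row does not reach only later rows make up. A row lasts 1/12 s, in which the tool goes at most 41.7 mm and 7.16 degrees, less where a joint would pass 70% of its speed; a pose out of reach is approached as far as the arm can. A call with a gripper value outside its range is refused whole. "gripper" is the opening, from 0 (shut) to 1 (fully open), set as the call begins (left out, the last holds). The fingers move at their own pace and stop on an object; "force" is the grip in N (left out, the last holds). Time passes only in rows, so rows that repeat a pose let the fingers close. It gives the time, the measured TCP pose, the force, the opening and the grip force at its end, in the units of the state.
- telemetry.observe(): the state, without advancing time (a new reading comes with each control period).
- grab_frame(name): name is "scene" or "top"; returns a dict with "image" (384x512x3 uint8, blue, green, red), "intrinsics" (3x3 intrinsics, pixels), "view" (4x4, takes a point from world to camera coordinates). Camera axes: x right, y up, looking along -z (the intrinsics and any distortion apply to the point x, -y, -z); pixel columns grow to the right and rows downward; lengths in m; the calibration is good to about 2 mm. A picture is of the moment at which its call begins. There is no depth.
- job.job_done(): hands the job in; it is judged then, once.
The state is a dict: "clock": time; "joints": joint angles; "qd": joint speeds; "effort": joint torques, N m; "tcp_pos": TCP position; "ee_rot": TCP orientation; "ft_force": force on the tool from outside, world axes, zero at the start; "moment": the same for the moment, N m; "gripper_width": finger opening in m; "gripper_force": force on a finger pad.
Only numpy, scipy, OpenCV 4.12 (cv2) and the standard library are available. Lean on these libraries where they do the work, as an engineer would, in place of code of your own. Each camera call takes 0.05 s, during which the arm holds its last target. There are 200 camera calls.

## Task

Hang the loose narrow picking bin, with its two fittings still in it, on the free stretch of the bench rail: tip its front up, bring the angled strip on its back over the rail's cleat, and let the front down gently, without forcing it or letting it fall, until it hangs level and locked. Then slide it along the rail until its side touches the wide bin, without shoving the wide bin along. Leave the other hung bin where it is.

Things in the scene. Friction and masses are not known exactly. Their poses are not given: they have to be found in the camera images.
- bin_centre (a point): Loose blue picking bin to hang: 120 long (x), 66 wide (y), 60 high (z) mm, 3 mm walls, open top, standing upright on the table. Sides 60 high over the rear 84 mm, 30 high ahead of that; front wall 30 high. 0.10 to 0.18 kg plus 0.16 kg of loose fittings. Point: its centre, 30 mm above its underside; x towards its back, which has the hanging strip, y to its left, z up.
- bin_notch (a point): Notch between the bin's back wall (3.2 mm ahead) and its hanging strip; at x +63.2, z +19 mm from bin_centre. A web closes its top (underside 1.5 mm higher); behind it a 3 mm strip slopes down and back at 40 degrees from vertical, 20 mm long, 60 mm wide (y). Hung, the cleat's tip sits here (0.3 mm play towards the strip). Axes as the bin's.
- bin_toe (a point): Centre of the rolled toe (6 mm thick, along y) on the rear side of the strip's lower end: x +79.9, z +8.9 mm from bin_centre. Measured square to its slope, strip and toe are 7.5 mm thick in all. Axes as the bin's.
- cleat_tip (a point): Middle of the top edge of the rail's cleat, 125 mm over the table: an upright 3 mm plate, its rounded top 1.5 mm above this point. The rail is a fixed aluminium channel 440 mm long on a low grey stand. x points away from the bins into the rail, y along it, z up. A buffer strip 38 to 48 mm lower, face at x -3.5 mm, stops the back of a hung bin.
- keeper (a point): Middle of the front edge of the keeper lip that overhangs the channel behind the cleat, 12 mm behind and 5.3 mm below cleat_tip. Only a bin tipped front-up 25 to 40 degrees gets its strip and toe down between cleat and keeper (at 35, about 1.2 mm spare each way). With the web resting on the cleat, letting the front down turns the toe in under the keeper: locked. Channel floor 21 mm below cleat_tip.
- seat (a point): Point in the rail's channel, at mid-length, at the depth (x) and height (z) where the toe's centre lies when a bin is fully home: 16.7 mm behind and 10.1 mm below cleat_tip. Axes as cleat_tip.
- wide_bin_centre (a point): Centre of the wide blue bin hanging near the rail's -y end: 130 x 96 x 75 mm (x, y, z), full of fittings, bottom 61 mm over the table. Its side that faces the free stretch is at y +48 mm (y along the rail). It slides along if pushed with more than about 8 N; the loose bin, once hung, slides at about 2 N.
- end_bin_centre (a point): Centre of the other hung bin near the rail's +y end: 120 x 66 x 60 mm, bottom 76 mm over the table; its side that faces the free stretch is at y -33 mm. The free stretch between the two hung bins is 175 to 260 mm.
- fit0_centre (a point): Centre of one of the two steel hose fittings lying loose on the bin's floor: 46 mm long (x), 19 mm across the hexagon.
- fit1_centre (a point): Centre of the other loose fitting in the bin, the same.

How it is judged:
On the way, in this order (a step that is already met when the one before it is completed fails the run):
1. the bin, tipped front-up by at least 12 degrees, has its strip over the cleat: the toe inside the rail's channel, lower than the cleat's tip by 8 mm or more (angle between bin_centre's own z axis and vertical above 0.21 rad and z of bin_toe in the frame of cleat_tip below -0.008 m and x of bin_toe in the frame of cleat_tip between 0.002 and 0.022 m), for 0.1 s.
2. the bin has been let down on the cleat: level within 4 degrees, toe within 3 mm of its seated height and depth (angle between bin_centre's own z axis and vertical below 0.07 rad and z of bin_toe in the frame of seat between -0.003 and 0.003 m and x of bin_toe in the frame of seat between -0.003 and 0.003 m), for 0.2 s.
At the end, for the whole second after the job is handed in: Bin hangs on the rail: level within 3 degrees, toe within 2.5 mm of the seated height and 3 mm of the seated depth; its side within 2 mm of the wide bin's; both fittings inside it; wide bin shoved less than 2.5 mm, end bin less than 4 mm (angle between bin_centre's own z axis and vertical below 0.055 rad and z of bin_toe in the frame of seat between -0.0025 and 0.0025 m and x of bin_toe in the frame of seat between -0.003 and 0.003 m and y of bin_centre in the frame of wide_bin_centre between 0.078 and 0.083 m and distance between each of fit0_centre, fit1_centre and bin_centre below 0.065 m); the robot touches nothing.
It fails at once if the wide bin shoved along the rail by more than 2.5 mm (distance of wide_bin_centre from where it was at the start of the episode above 0.0025 m).
It fails at once if the other hung bin moved by more than 4 mm (distance of end_bin_centre from where it was at the start of the episode above 0.004 m).
It fails at once if the bin forced or banged against the rail with more than 30 N (contact force between bin and rack above 30 N).
It fails at once if the hooked bin's front let fall (the bin, its toe in the rail's channel, turning faster than 4 rad/s) (angular speed of bin above 4 rad/s and z of bin_toe in the frame of cleat_tip below -0.004 m and x of bin_toe in the frame of cleat_tip between 0 and 0.025 m).
It also fails if it takes over 72 s, if anything falls off the work surface, if the arm or the gripper's body presses on something with over 40 N, if the wrist force passes 120 N, or if a joint passes its speed limit or range.

## Working session

There is one attempt and no reset: what is moved stays moved. The work goes in short steps, Python scripts to look and compute and a tool call to move; the robot and the scene stay as the last step left them, time stands still between calls to the robot, and variables do not carry over. Pictures are saved under pics/ and viewed, at most 10 in all, crops included, and the job is handed in when it is done.

Besides the shell and the picture viewer there is one more tool, called after ">>>" as name(argument=value, ...) on one line, values as JSON. play_rows: Moves the arm, as the interface text tells. Its arguments: {"type":"object","properties":{"translation":{"type":"array","items":{"type":"array","items":{"type":"number"}}},"turn":{"type":"array","items":{"type":"array","items":{"type":"number"}}},"gripper":{"type":"number"},"force":{"type":"number"}},"required":["translation","turn"]}

```bash
ls; mkdir -p pics
python3 - <<'E'
from bench import telemetry, grab_frame
import cv2,numpy as np
for n in("scene","top"):
    f=grab_frame(n); cv2.imwrite(f"pics/{n}0.png",cv2.resize(f["image"],(800,600),interpolation=cv2.INTER_CUBIC)); cv2.imwrite(f"{n}0raw.png",f["image"]); np.savez(n+"cal.npz",K=f["intrinsics"],V=f["view"]); print(n,f["intrinsics"].tolist(),f["view"].round(4).tolist(),f.keys())
print(telemetry.observe())
E
```

```text
pics
scene [[465.6120779902312, 0.0, 249.9020216215049], [0.0, 465.6120779902312, 194.69836962225585], [0.0, 0.0, 1.0]] [[-0.3403, 0.9402, -0.0113, 0.2274], [-0.7039, -0.2467, 0.6661, 0.3188], [0.6235, 0.2347, 0.7458, -1.3788], [0.0, 0.0, 0.0, 1.0]] dict_keys(['image', 'intrinsics', 'view'])
top [[389.80148773455045, 0.0, 256.9226360510892], [0.0, 389.80148773455045, 191.52832488249658], [0.0, 0.0, 1.0]] [[0.0264, -0.9996, 0.0022, -0.0172], [0.9809, 0.0263, 0.1925, -0.5652], [-0.1925, -0.0029, 0.9813, -0.8155], [0.0, 0.0, 0.0, 1.0]] dict_keys(['image', 'intrinsics', 'view'])
{'clock': 0.1, 'joints': array([ 1.44359649e+00,  2.55675203e-01,  1.07143105e-01, -3.89848280e-04,
       -1.42389836e+00, -2.84578967e-01]), 'qd': array([2.78908009e-03, 9.82607029e-05, 2.32550147e-03, 3.43770797e-03,
       1.22881709e-05, 4.13378479e-04]), 'effort': array([-3.17655402e-03, -3.87604058e+01,  2.38473183e+01,  5.37792966e+00,
       -3.79764213e-03, -5.39590388e-06]), 'tcp_pos': array([0.21990913, 0.50359134, 0.19940149]), 'ee_rot': array([ 3.13991599e+00, -8.87430331e-05, -4.11836104e-01]), 'ft_force': array([ 0.93640338, -0.73764255, -0.34387098]), 'moment': array([-0.03577627,  0.04925992,  0.02939149]), 'gripper_force': 0.0, 'gripper_width': 0.08556863738810161}
```

View pics/scene0.png

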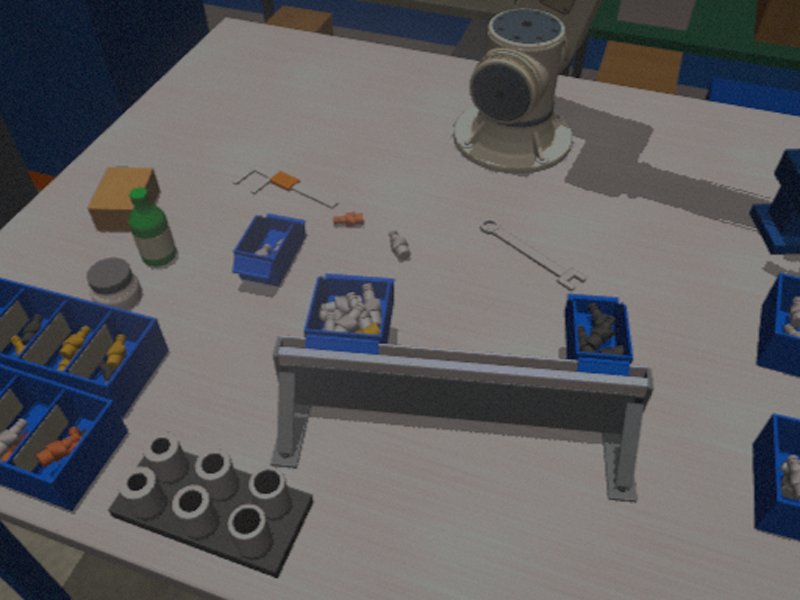

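View pics/top0.png

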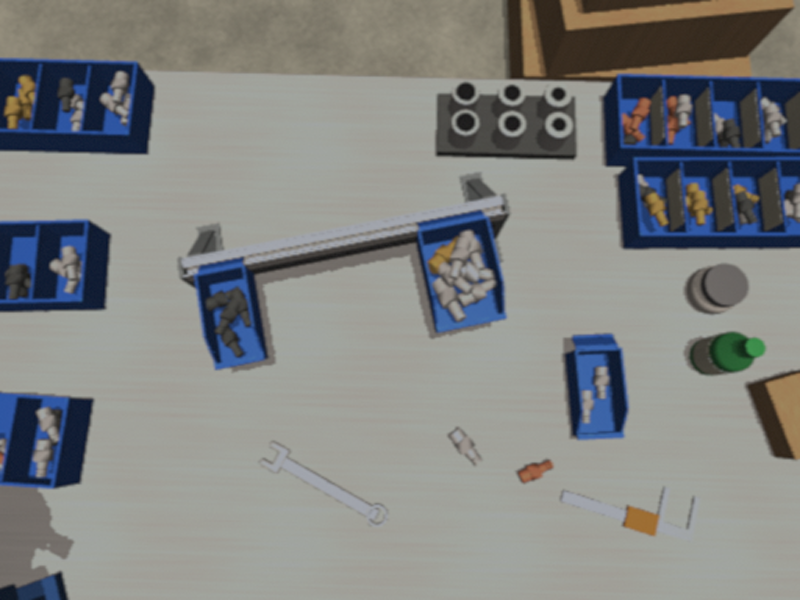

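The scene view shows the loose bin at about (270,250), the wide bin at (350,315), the end bin at (598,335), and the rail between (280,350) and (648,380). In the top view the loose bin is at (597,387) with its strip upwards, and the rail runs from (183,268) to (505,208). I'll take enlarged crops next to pick corners.

Run:
```python
import cv2,numpy as np
def crop(im,x0,y0,w,h,s):
    c=cv2.resize(im[y0:y0+h,x0:x0+w],None,fx=s,fy=s,interpolation=cv2.INTER_CUBIC)
    c=np.clip(c*1.6,0,255).astype(np.uint8)
    for i in range(0,w,10):
        cv2.putText(c,str(x0+i),(i*s,8),0,.28,(0,255,255),1); cv2.line(c,(i*s,9),(i*s,14),(0,255,255),1)
    for i in range(0,h,10):
        cv2.putText(c,str(y0+i),(0,i*s+4),0,.28,(0,255,255),1); cv2.line(c,(18,i*s),(24,i*s),(0,255,255),1)
    return c
t=cv2.imread("top0raw.png"); s=cv2.imread("scene0raw.png")
# loose bin both views in one picture
a=crop(t,355,205,55,80,7); b=crop(s,145,132,55,54,7)
H=max(a.shape[0],b.shape[0]); p=lambda c:np.pad(c,((0,H-c.shape[0]),(0,0),(0,0)))
cv2.imwrite("pics/loose.png",np.hstack([p(a),p(b)]))
a=crop(t,112,118,220,122,3); b=crop(s,170,170,260,78,3)
W=max(a.shape[1],b.shape[1]); p=lambda c:np.pad(c,((0,0),(0,W-c.shape[1]),(0,0)))
cv2.imwrite("pics/rail.png",np.vstack([p(a),p(b)])); print(W)
```

```text
780
```

View pics/loose.png

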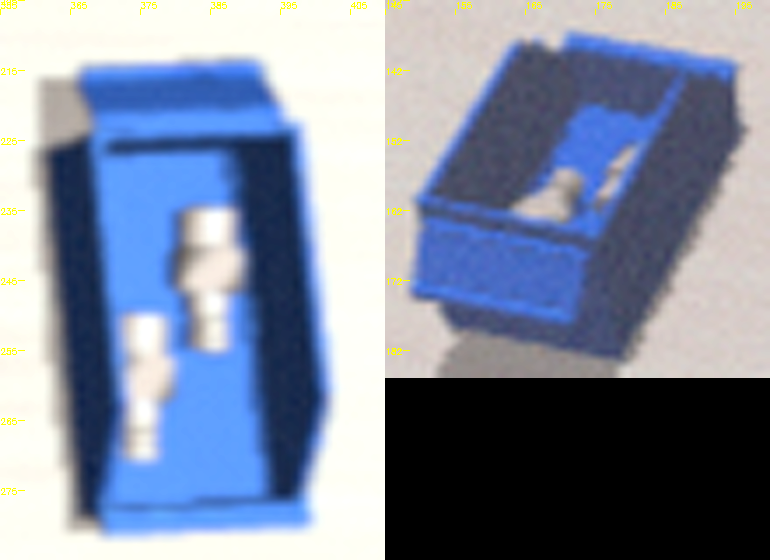

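View pics/rail.png

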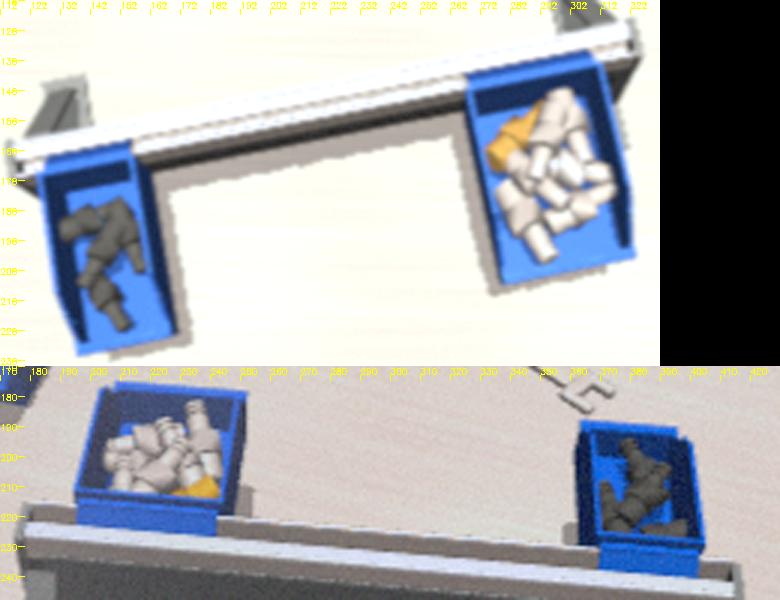

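The crops show the loose bin's corners clearly in both views. In top-crop pixels, the rear-top edge runs (92,132) to (300,125), the front edge (103,532) to (308,522), and the toe (80,66) to (262,62). The rail's free stretch and both hung bins are also visible. Next I'll fit the poses.

```bash
cat > h.py <<'E'
import numpy as np,cv2
from scipy.optimize import least_squares
cal={n:np.load(n+"cal.npz") for n in("top","scene")}
def proj(n,P):
    c=cal[n]; P=np.atleast_2d(P); q=P@c["V"][:3,:3].T+c["V"][:3,3]
    q=q*[1,-1,-1]; q=q@c["K"].T; return q[:,:2]/q[:,2:]
def place(x,y,yaw,L,z0):
    L=np.atleast_2d(L)*1e-3; c,s=np.cos(yaw),np.sin(yaw)
    return np.c_[x+c*L[:,0]-s*L[:,1],y+s*L[:,0]+c*L[:,1],z0+L[:,2]]
E
cat > fit.py <<'E'
from h import *
T=lambda x,y:(355+x/7,205+y/7); S=lambda x,y:(145+(x-385)/7,132+y/7)
ob=[("top",(60,-33,30),T(300,125)),("top",(60,33,30),T(92,130)),("top",(-24,-33,30),T(327,398)),("top",(-60,-33,0),T(308,522)),("top",(-60,33,0),T(103,532)),
("top",(82.2,30,11),T(80,66)),("top",(82.2,-30,11),T(262,62)),("top",(60,33,-30),T(48,150)),("top",(-60,33,-30),T(68,528)),
("scene",(60,-33,30),S(418,200)),("scene",(60,33,30),S(597,242)),("scene",(-24,33,30),S(685,72)),("scene",(-24,-33,30),S(518,42)),("scene",(-60,33,0),S(737,68)),
("scene",(-60,-33,0),S(568,36)),("scene",(60,33,-30),S(625,358)),("scene",(-60,33,-30),S(743,130)),("scene",(82,30,7),S(578,318)),("scene",(82,-30,7),S(415,293))]
def res(p,o):return np.concatenate([proj(n,place(*p,l,.03))[0]-u for n,l,u in o])
for o in(ob,[a for a in ob if a[0]=="top"],[a for a in ob if a[0]=="scene"]):
    r=least_squares(res,[.5,-.25,0],args=(o,),loss="soft_l1"); print("loose",r.x.round(4),np.abs(r.fun).mean()); 
    print(r.fun.reshape(-1,2).round(1).tolist())
T=lambda x,y:(112+x/3,118+y/3); S=lambda x,y:(170+x/3,170+(y-366)/3)
# rail frame: origin cleat tip mid-length. (x,y,z) mm; y offsets a (wide), b (end)
ob=[("top",(-3.2,"b",33,11),T(40,172)),("top",(-3.2,"b",-33,11),T(137,157)),("top",(-123.2,"b",33,-19),T(80,355)),("top",(-123.2,"b",-33,-19),T(177,332)),
("scene",(-3.2,"b",33,11),S(703,550)),("scene",(-3.2,"b",-33,11),S(583,543)),("scene",(-123.2,"b",33,-19),S(690,437)),
("scene",(-87.2,"b",-33,11),S(580,421)),
("top",(-3.2,"a",48,11),T(468,85)),("top",(-3.2,"a",-48,11),T(600,62)),("scene",(-3.2,"a",48,11),S(222,502)),("scene",(-3.2,"a",-48,11),S(76,494)),
]
def res(p):
    out=[]
    for n,l,u in ob:
        y=l[2]+(p[3] if l[1]=="a" else p[4])*1e3
        out.append(proj(n,place(*p[:3],(l[0],y,l[3]),.125))[0]-u)
    # free cleat line and rail ends (y only): ends at +-220
    for sy,pt in((1,T(8,155)),(-1,T(635,38))): out.append(.5*(proj("top",place(*p[:3],(8,220*sy,0),.125))[0]-pt))
    return np.concatenate(out)
r=least_squares(res,[.75,0,.2,-.15,.15],loss="soft_l1"); print("rail",r.x.round(4)); print(r.fun.reshape(-1,2).round(1).tolist())
np.save("rail.npy",r.x)
E
python3 fit.py; python3 -c "
from h import *
for n in cal: print(n,-cal[n]['V'][:3,:3].T@cal[n]['V'][:3,3])"
```

```text
loose [ 0.4406 -0.2821  0.0634] 0.6239953170465565
[[-0.4, 0.2], [-0.8, 0.6], [-0.1, 0.2], [-0.6, -0.8], [-1.2, -1.0], [-1.0, 0.7], [-0.4, 0.3], [-1.7, 0.5], [0.1, -0.9], [-0.7, -0.7], [-0.2, -1.4], [0.4, -0.5], [-0.7, -1.0], [-0.5, -0.2], [-0.5, -0.2], [-0.9, -0.2], [-0.2, -0.3], [-1.0, 1.0], [-1.3, -0.4]]
loose [ 0.4407 -0.2835  0.0587] 0.49694147505794856
[[0.3, 0.2], [-0.0, 0.5], [0.5, 0.2], [-0.1, -0.7], [-0.7, -1.1], [-0.2, 0.6], [0.4, 0.3], [-1.0, 0.4], [0.6, -1.0]]
loose [ 0.4414 -0.2803  0.0717] 0.3532513885883361
[[-0.0, -0.2], [0.6, -1.0], [0.9, -0.1], [-0.3, -0.5], [-0.1, 0.1], [-0.2, 0.2], [-0.1, 0.2], [0.2, -0.0], [-0.1, 1.4], [-0.6, 0.1]]
rail [ 0.6251  0.0736  0.2329 -0.1429  0.1659]
[[-0.0, -0.1], [-0.3, -1.5], [-0.3, -2.0], [-0.9, -0.9], [-1.9, -3.0], [1.7, -3.6], [-7.0, -2.5], [0.5, 3.5], [-1.6, 0.7], [-0.4, -0.7], [-0.2, 0.0], [-1.5, -1.4], [0.7, 1.9], [-0.3, 0.7]]
top [ 0.39791327 -0.00472997  0.90911575]
scene [1.16142864 0.18838486 0.81848088]
```

```bash
cat >> h.py <<'E'
from scipy.spatial.transform import Rotation as R
import json,os
def tool(yaw,lean): # tool x along heading, fingers down; lean>0 = bin front-up rotation (about heading's y)
    return R.from_euler('z',yaw)*R.from_euler('y',lean)*R.from_euler('x',np.pi)
def cmd():
    if os.path.exists("cmd.json"):
        d=json.load(open("cmd.json")); return np.array(d["p"]),R.from_quat(d["q"])
    return np.array([.22,.504,.2]),R.from_euler('xyz',[np.pi,0,-.412])
def step(p,r,n=1):
    """print n rows from commanded pose to (p,r); store rounded result as new command"""
    p0,r0=cmd(); t=r0.inv().apply(np.array(p)-p0)*1e3; w=(r0.inv()*r).as_rotvec()
    rows=[((t*k/n).round(1).tolist(),(w*k/n).round(3).tolist()) for k in range(1,n+1)]
    print("translation",[a for a,_ in rows]); print("turn",[b for _,b in rows])
    t,w=map(np.array,rows[-1]); 
    json.dump(dict(p=(p0+r0.apply(t/1e3)).tolist(),q=(r0*R.from_rotvec(w)).as_quat().tolist()),open("cmd.json","w"))
def check():
    from bench import telemetry
    s=telemetry.observe(); p0,r0=cmd(); m=R.from_euler('xyz',s["ee_rot"])
    print("t",round(s["clock"],2),"tcp",s["tcp_pos"].round(4),"err mm",((s["tcp_pos"]-p0)*1e3).round(1),"rot",(r0.inv()*m).as_rotvec().round(3),"q",s["joints"].round(2),"F",s["ft_force"].round(1),"M",s["moment"].round(2),"w",round(s["gripper_width"],4),"gf",round(s["gripper_force"],1))
def rel_tcp(c,yaw,tip,off,lean0):
    """TCP for bin centre c tipped by `tip`; grasp point off (mm, bin frame)"""
    Rb=R.from_euler('z',yaw)*R.from_euler('y',tip); r=tool(yaw,tip+lean0)
    return np.array(c)+Rb.apply(np.array(off)*1e-3)+r.apply([0,0,.019]),r
LB=(.4408,-.2822,.03); YAW=.0634; OFF=(5,0,12); L0=-.35
E
python3 - <<'E'
from h import *
p,r=rel_tcp(LB,YAW,0,OFF,L0); print(p)
pa=p-r.apply([0,0,.09]); print(pa); step(pa,r,1)
# rail profiles
x,y,yaw,a,b=np.load("rail.npy")
for n in("top","scene"):
    im=cv2.cvtColor(cv2.imread(n+"0raw.png"),cv2.COLOR_BGR2GRAY).astype(np.float32)
    for lo,hi in((-70,-10),(40,100)):
        xs=np.arange(-16,34,1.); ys=np.arange(lo,hi,1.)
        L=np.array([(u,v,1.5) for u in xs for v in ys]); q=proj(n,place(x,y,yaw,L,.125)).astype(np.float32)
        v=cv2.remap(im,q[:,:1],q[:,1:],cv2.INTER_LINEAR).reshape(len(xs),-1).mean(1)
        print(n,lo,hi,dict(zip(xs.astype(int).tolist(),v.round().astype(int).tolist())))
E
```

```text
[ 0.45229192 -0.28147043  0.02415192]
[ 0.42149312 -0.2834257   0.10869546]
translation [[500.0, 640.8, 91.3]]
turn [[0.083, 0.343, -0.471]]
top -70 -10 {-16: 68, -15: 51, -14: 37, -13: 31, -12: 30, -11: 32, -10: 36, -9: 43, -8: 52, -7: 59, -6: 63, -5: 65, -4: 68, -3: 76, -2: 91, -1: 111, 0: 133, 1: 149, 2: 157, 3: 160, 4: 161, 5: 158, 6: 153, 7: 145, 8: 138, 9: 134, 10: 133, 11: 138, 12: 148, 13: 157, 14: 161, 15: 164, 16: 164, 17: 164, 18: 164, 19: 163, 20: 162, 21: 161, 22: 161, 23: 161, 24: 162, 25: 161, 26: 161, 27: 160, 28: 160, 29: 160, 30: 159, 31: 159, 32: 159, 33: 159}
top 40 100 {-16: 73, -15: 55, -14: 40, -13: 31, -12: 29, -11: 30, -10: 34, -9: 41, -8: 50, -7: 58, -6: 63, -5: 65, -4: 67, -3: 73, -2: 86, -1: 105, 0: 127, 1: 145, 2: 153, 3: 156, 4: 159, 5: 158, 6: 154, 7: 148, 8: 141, 9: 135, 10: 132, 11: 135, 12: 145, 13: 154, 14: 160, 15: 163, 16: 164, 17: 164, 18: 164, 19: 164, 20: 163, 21: 163, 22: 162, 23: 162, 24: 162, 25: 161, 26: 161, 27: 160, 28: 160, 29: 160, 30: 160, 31: 160, 32: 160, 33: 160}
scene -70 -10 {-16: 130, -15: 130, -14: 130, -13: 131, -12: 131, -11: 131, -10: 131, -9: 131, -8: 131, -7: 131, -6: 131, -5: 131, -4: 131, -3: 130, -2: 130, -1: 131, 0: 132, 1: 126, 2: 111, 3: 95, 4: 84, 5: 77, 6: 74, 7: 74, 8: 73, 9: 73, 10: 73, 11: 73, 12: 72, 13: 72, 14: 72, 15: 76, 16: 88, 17: 107, 18: 124, 19: 134, 20: 137, 21: 139, 22: 139, 23: 139, 24: 138, 25: 137, 26: 137, 27: 132, 28: 121, 29: 105, 30: 90, 31: 80, 32: 75, 33: 73}
scene 40 100 {-16: 134, -15: 135, -14: 135, -13: 135, -12: 135, -11: 135, -10: 135, -9: 135, -8: 135, -7: 135, -6: 135, -5: 135, -4: 135, -3: 134, -2: 133, -1: 133, 0: 135, 1: 130, 2: 117, 3: 100, 4: 87, 5: 78, 6: 74, 7: 72, 8: 72, 9: 72, 10: 72, 11: 72, 12: 72, 13: 72, 14: 71, 15: 73, 16: 83, 17: 102, 18: 122, 19: 133, 20: 137, 21: 140, 22: 140, 23: 140, 24: 140, 25: 139, 26: 139, 27: 136, 28: 127, 29: 111, 30: 94, 31: 83, 32: 76, 33: 73}
```

Profiling the free rail stretch puts the cleat about 0.8 mm farther than fitted, with a yaw of about 0.2295. Moving to the pre-grasp pose now.

>>> play_rows(translation=[[21, 27, 4], [42, 54, 8], [63, 80, 12], [84, 107, 16], [105, 134, 19], [126, 160, 23], [147, 187, 27], [166.7, 213.6, 30.4]], turn=[[0, 0, 0], [0, 0, 0], [0, 0, 0], [0, 0, 0], [0, 0, 0], [0, 0, 0], [0, 0, 0], [0, 0, 0]], gripper=1, force=60)

```text
clock: 0.77
tcp_pos: [0.2872, 0.2396, 0.1692]
ee_rot: [3.141, 0.0, -0.411]
ft_force: [0.7, -1.2, 0.7]
gripper_width: 0.0855
gripper_force: 0.0
```

>>> play_rows(translation=[[21, 27, 4], [42, 54, 8], [63, 80, 12], [84, 107, 16], [105, 134, 19], [126, 160, 23], [147, 187, 27], [166.7, 213.6, 30.4]], turn=[[0, 0, 0], [0, 0, 0], [0, 0, 0], [0, 0, 0], [0, 0, 0], [0, 0, 0], [0, 0, 0], [0, 0, 0]])

```text
clock: 1.43
tcp_pos: [0.3544, -0.0227, 0.1391]
ee_rot: [-3.141, 0.0, -0.412]
ft_force: [1.4, 0.6, 0.4]
gripper_width: 0.0855
gripper_force: 0.0
```

>>> play_rows(translation=[[21, 27, 4], [42, 54, 8], [63, 80, 12], [84, 107, 16], [105, 134, 19], [126, 160, 23], [147, 187, 27], [166.6, 213.6, 30.5]], turn=[[0.01, 0.043, -0.059], [0.021, 0.086, -0.118], [0.031, 0.129, -0.177], [0.042, 0.172, -0.236], [0.052, 0.215, -0.295], [0.062, 0.257, -0.353], [0.073, 0.3, -0.412], [0.083, 0.343, -0.471]])

```text
clock: 2.1
tcp_pos: [0.4196, -0.2749, 0.1094]
ee_rot: [-3.138, -0.338, 0.048]
ft_force: [0.6, 1.6, 0.5]
gripper_width: 0.0856
gripper_force: 0.0
```

>>> play_rows(translation=[[0, 0, 10], [0, 0, 25], [0, 0, 40], [0, 0, 40]], turn=[[0, 0, 0], [0, 0, 0], [0, 0, 0], [0, 0, 0]])

```text
clock: 2.43
tcp_pos: [0.4314, -0.2714, 0.0687]
ee_rot: [-3.133, -0.331, 0.043]
ft_force: [-0.3, -0.4, -0.7]
gripper_width: 0.0859
gripper_force: 0.0
```

Run:
```python
from h import *
p,r=cmd(); json.dump(dict(p=(p+r.apply([0,0,.04])).tolist(),q=r.as_quat().tolist()),open("cmd.json","w"))
check()
from bench import grab_frame
f=grab_frame("scene")["image"]; g=grab_frame("top")["image"]
a=cv2.resize(f[90:210,120:220],None,fx=4,fy=4,interpolation=2); b=cv2.resize(g[190:310,330:430],None,fx=4,fy=4,interpolation=2)
cv2.imwrite("pics/pre.png",np.clip(np.hstack([a,b])*1.5,0,255).astype(np.uint8))
```

```text
t 2.43 tcp [ 0.4314 -0.2714  0.0687] err mm [-3.9 11.1 -2.4] rot [ 0.002 -0.019  0.02 ] q [-0.37  0.1  -0.42 -0.2  -0.76  2.11] F [-0.3 -0.4 -0.7] M [-0.01  1.01  0.05] w 0.0859 gf 0.0
```

View pics/pre.png

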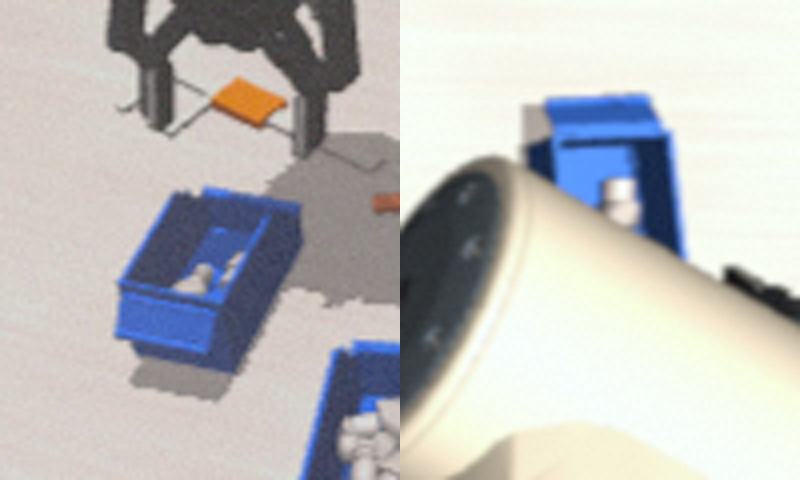

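The fingers straddle the bin from above: bin at (210,280) and fingers at (155,120) and (310,140) in the left crop. The last move was rate-limited and fell short, so I'll settle and resync.

>>> play_rows(translation=[[0, 0, 0], [0, 0, 0], [0, 0, 0]], turn=[[0, 0, 0], [0, 0, 0], [0, 0, 0]])

```text
clock: 2.78
tcp_pos: [0.4335, -0.2725, 0.0731]
ee_rot: [-3.137, -0.338, 0.047]
ft_force: [0.8, 0.2, 0.6]
gripper_width: 0.0854
gripper_force: 0.0
```

```bash
cat >> h.py <<'E'
def sync(ff=(0,0,0)):
    from bench import telemetry
    s=telemetry.observe(); json.dump(dict(p=(s["tcp_pos"]+np.array(ff)).tolist(),q=R.from_euler('xyz',s["ee_rot"]).as_quat().tolist()),open("cmd.json","w"))
E
python3 - <<'E'
from h import *
check(); sync((0,0,.0003)); p,r=rel_tcp(LB,YAW,0,OFF,L0)
step(p-r.apply([0,0,.045]),r,2); step(p,r,4)
E
```

```text
t 2.78 tcp [ 0.4335 -0.2725  0.0731] err mm [-1.7 10.1  1.9] rot [-0.001 -0.012  0.016] q [-0.37  0.1  -0.41 -0.2  -0.76  2.11] F [0.8 0.2 0.6] M [-0.09  0.97  0.02] w 0.0854 gf 0.0
translation [[0.2, 5.1, 3.7], [0.4, 10.2, 7.5]]
turn [[0.001, 0.006, -0.008], [0.001, 0.012, -0.016]]
translation [[0.0, -0.0, 11.2], [0.0, -0.0, 22.5], [0.0, -0.0, 33.7], [0.0, -0.0, 45.0]]
turn [[0.0, 0.0, 0.0], [0.0, 0.0, 0.0], [0.0, 0.0, 0.0], [0.0, 0.0, 0.0]]
```

>>> play_rows(translation=[[0.2, 5.1, 3.7], [0.4, 10.2, 7.5], [0.4, 10.2, 7.5]], turn=[[0.001, 0.006, -0.008], [0.001, 0.012, -0.016], [0.001, 0.012, -0.016]])

```text
clock: 3.03
tcp_pos: [0.4365, -0.2828, 0.0651]
ee_rot: [-3.141, -0.348, 0.063]
ft_force: [0.6, -0.6, -1.1]
gripper_width: 0.0855
gripper_force: 0.0
```

>>> play_rows(translation=[[0, 0, 11.2], [0, 0, 22.5], [0, 0, 33.7], [-1, 0, 43], [-2.1, 0, 50.6], [-2.1, 0, 50.6], [-2.1, 0, 50.6]], turn=[[0, 0, 0], [0, 0, 0], [0, 0, 0], [0, 0, 0], [0, 0, 0], [0, 0, 0], [0, 0, 0]])

```text
clock: 3.62
tcp_pos: [0.4515, -0.2815, 0.0167]
ee_rot: [-3.141, -0.348, 0.063]
ft_force: [0.2, -0.5, -0.3]
gripper_width: 0.0853
gripper_force: 0.0
```

>>> play_rows(translation=[[0, 0, 0], [0, 0, 0], [0, 0, 0], [0, 0, 0], [0, 0, 0], [0, 0, 0]], turn=[[0, 0, 0], [0, 0, 0], [0, 0, 0], [0, 0, 0], [0, 0, 0], [0, 0, 0]], gripper=0.6, force=60)

```text
clock: 4.12
tcp_pos: [0.4522, -0.2822, 0.0182]
ee_rot: [3.14, -0.35, 0.064]
ft_force: [-2.1, 0.0, 5.7]
gripper_width: 0.0646
gripper_force: 65.8
```

Run:
```python
from h import *
p,r=cmd(); json.dump(dict(p=(p+r.apply([-.0021,0,.0056])).tolist(),q=r.as_quat().tolist()),open("cmd.json","w"))
check()
```

```text
t 4.12 tcp [ 0.4522 -0.2822  0.0182] err mm [-0.  -0.6  0.1] rot [-0.001  0.    -0.   ] q [-0.39  0.2  -0.44 -0.25 -0.63  2.2 ] F [-2.1  0.   5.7] M [0.08 1.24 0.11] w 0.0646 gf 65.8
```

```bash
cat >> h.py <<'E'
OFF=(5,0,6.1)
RX,RY,RYAW=.6259,.0738,.2295
def binpose_notch(dx,dy,dz,tip):
    """bin centre with notch at rail-frame (dx,dy,dz) mm from cleat tip, tipped"""
    n=place(RX,RY,RYAW,(dx,dy,dz),.125)[0]
    return n-(R.from_euler('z',RYAW)*R.from_euler('y',tip)).apply([.0632,0,.019])
def goto(dx,dy,dz,tip,n): step(*rel_tcp(binpose_notch(dx,dy,dz,tip),RYAW,tip,OFF,L0),n)
E
python3 - <<'E'
from h import *
p,r=cmd(); step(p+[0,0,.19],r,7)
pf,rf=rel_tcp(binpose_notch(-10,-20,55,.61),RYAW,.61,OFF,L0); p,r=cmd(); 
d=pf-p; print(d)
step(p+d*.6,r,8); step(pf,rf,8)
E
```

```text
translation [[9.3, 0.0, -25.5], [18.6, 0.0, -51.0], [27.9, 0.0, -76.5], [37.2, 0.0, -102.0], [46.5, 0.1, -127.5], [55.8, 0.1, -153.0], [65.1, 0.1, -178.5]]
turn [[0.0, 0.0, 0.0], [0.0, 0.0, 0.0], [0.0, 0.0, 0.0], [0.0, 0.0, 0.0], [0.0, 0.0, 0.0], [0.0, 0.0, 0.0], [0.0, 0.0, 0.0]]
[ 0.11007241  0.31994668 -0.02371535]
translation [[8.6, -23.4, 5.0], [17.1, -46.9, 10.0], [25.7, -70.3, 15.0], [34.3, -93.7, 20.0], [42.8, -117.1, 25.0], [51.4, -140.6, 30.0], [59.9, -164.0, 35.0], [68.5, -187.4, 40.0]]
turn [[0.0, 0.0, 0.0], [0.0, 0.0, 0.0], [0.0, 0.0, 0.0], [0.0, 0.0, 0.0], [0.0, 0.0, 0.0], [0.0, 0.0, 0.0], [0.0, 0.0, 0.0], [0.0, 0.0, 0.0]]
translation [[5.7, -15.6, 3.3], [11.4, -31.2, 6.7], [17.1, -46.9, 10.0], [22.8, -62.5, 13.4], [28.6, -78.1, 16.7], [34.3, -93.7, 20.0], [40.0, -109.3, 23.4], [45.7, -124.9, 26.7]]
turn [[0.001, -0.076, -0.021], [0.002, -0.152, -0.042], [0.003, -0.228, -0.063], [0.004, -0.304, -0.084], [0.005, -0.38, -0.105], [0.006, -0.456, -0.126], [0.007, -0.532, -0.147], [0.008, -0.608, -0.168]]
```

>>> play_rows(translation=[[4, 0, -12], [13.3, 0, -37], [23, 0, -64], [34, 0, -93], [46.5, 0, -127.5], [55.8, 0, -153], [63, 0, -172], [65.1, 0.1, -178.5]], turn=[[0, 0, 0], [0, 0, 0], [0, 0, 0], [0, 0, 0], [0, 0, 0], [0, 0, 0], [0, 0, 0], [0, 0, 0]], force=80)

```text
clock: 4.78
tcp_pos: [0.4529, -0.2824, 0.2108]
ee_rot: [3.139, -0.353, 0.064]
ft_force: [0.6, 0.1, -2.7]
gripper_width: 0.0633
gripper_force: 88.7
```

>>> play_rows(translation=[[6, -17, 3.6], [14.5, -39.5, 8.4], [23.5, -64.5, 13.8], [32.7, -89.5, 19.1], [42, -115, 24.5], [51.4, -140.6, 30], [59.9, -164, 35], [68.5, -187.4, 40]], turn=[[0, 0, 0], [0, 0, 0], [0, 0, 0], [0, 0, 0], [0, 0, 0], [0, 0, 0], [0, 0, 0], [0, 0, 0]])

```text
clock: 5.45
tcp_pos: [0.5169, -0.0882, 0.1906]
ee_rot: [-3.14, -0.345, 0.063]
ft_force: [0.5, -0.5, -3.5]
gripper_width: 0.0633
gripper_force: 88.6
```

>>> play_rows(translation=[[6.7, -18.2, 3.9], [13.4, -36.5, 7.8], [20, -55, 11.7], [26.7, -73, 15.6], [33, -90, 19.2], [38, -104, 22.2], [42.5, -116, 24.8], [45.7, -124.9, 26.7]], turn=[[0.001, -0.076, -0.021], [0.002, -0.152, -0.042], [0.003, -0.228, -0.063], [0.004, -0.304, -0.084], [0.005, -0.38, -0.105], [0.006, -0.456, -0.126], [0.007, -0.532, -0.147], [0.008, -0.608, -0.168]])

```text
clock: 6.12
tcp_pos: [0.562, 0.0395, 0.1817]
ee_rot: [-3.139, 0.266, 0.231]
ft_force: [0.5, -0.6, -3.2]
gripper_width: 0.0631
gripper_force: 88.7
```

>>> play_rows(translation=[[0, 0, 0], [0, 0, 0], [0, 0, 0]], turn=[[0, 0, 0], [0, 0, 0], [0, 0, 0]])

```text
clock: 6.37
tcp_pos: [0.562, 0.038, 0.1822]
ee_rot: [-3.141, 0.262, 0.228]
ft_force: [1.0, -0.6, -1.9]
gripper_width: 0.0632
gripper_force: 91.2
```

Run:
```python
from h import *
check()
from bench import grab_frame
for n in("scene","top"): cv2.imwrite(n+"1raw.png",grab_frame(n)["image"])
C=binpose_notch(-10,-20,55,.61); Rb=R.from_euler('z',RYAW)*R.from_euler('y',.61)
for n in("top","scene"):
    for l in((60,33,30),(60,-33,30),(82.2,30,11),(82.2,-30,11),(-60,33,0),(-60,-33,0)): print(n,l,proj(n,C+Rb.apply(np.array(l)*1e-3)).round(1).tolist())
f=cv2.imread("scene1raw.png"); g=cv2.imread("top1raw.png")
a=cv2.resize(f[140:260,190:390],None,fx=4,fy=4,interpolation=2); b=cv2.resize(g[100:220,180:340],None,fx=2.5,fy=2.5,interpolation=2)
cv2.imwrite("pics/hover.png",np.clip(a*1.5,0,255).astype(np.uint8))
```

```text
t 6.37 tcp [0.562  0.038  0.1822] err mm [-0.3 -0.4 -2.2] rot [ 0.001 -0.002  0.001] q [ 0.33  0.5   0.39 -0.03 -1.73  1.47] F [ 1.  -0.6 -1.9] M [ 0.16 -0.97  0.08] w 0.0632 gf 91.2
top (60, 33, 30) [[212.3, 150.4]]
top (60, -33, 30) [[246.1, 143.8]]
top (82.2, 30, 11) [[214.7, 150.9]]
top (82.2, -30, 11) [[244.2, 145.1]]
top (-60, 33, 0) [[221.4, 205.1]]
top (-60, -33, 0) [[258.4, 197.6]]
scene (60, 33, 30) [[303.2, 199.9]]
scene (60, -33, 30) [[266.4, 196.9]]
scene (82.2, 30, 11) [[300.2, 212.9]]
scene (82.2, -30, 11) [[267.4, 210.2]]
scene (-60, 33, 0) [[307.5, 138.4]]
scene (-60, -33, 0) [[272.5, 136.0]]
```

View pics/hover.png

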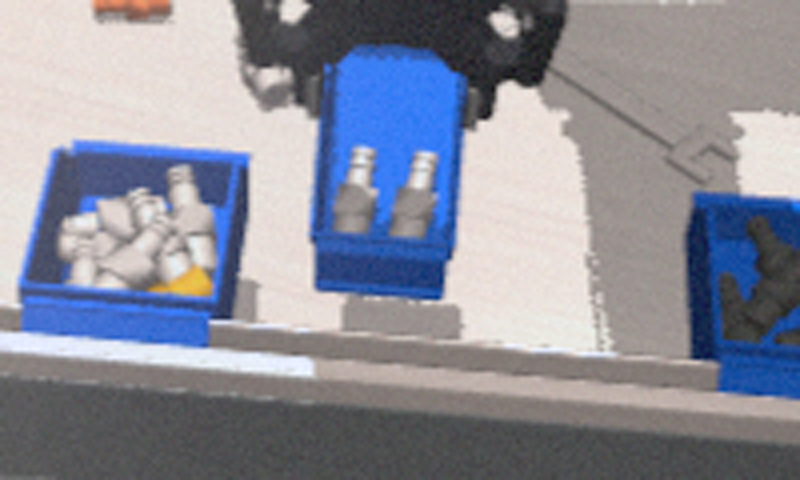

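Fittings rest at the back and the bin is tipped squarely. In the crop its rear edge runs (312,240) to (455,255), the toe (318,288) to (443,298), and the cleat line (210,325) to (715,365). The arm sags 2.2 mm under load, which I'll compensate. Lowering to just above the cleat, then measuring bin against rail in the same pictures.

```bash
cat >> h.py <<'E'
FF=np.array([.0003,.0004,.0022])
def goto(dx,dy,dz,tip,n):
    p,r=rel_tcp(binpose_notch(dx,dy,dz,tip),RYAW,tip,OFF,L0); step(p+FF,r,n)
E
python3 - <<'E'
from h import *
goto(0,-20,28,.61,5)
E
```

```text
translation [[3.3, -0.1, 4.3], [6.6, -0.1, 8.5], [9.9, -0.2, 12.8], [13.1, -0.3, 17.1], [16.4, -0.4, 21.3]]
turn [[-0.0, -0.0, -0.0], [-0.0, -0.0, -0.0], [-0.0, -0.0, -0.0], [-0.0, -0.0, -0.0], [-0.0, -0.0, -0.0]]
```

>>> play_rows(translation=[[3.3, -0.1, 4.3], [6.6, -0.1, 8.5], [9.9, -0.2, 12.8], [13.1, -0.3, 17.1], [16.4, -0.4, 21.3], [16.4, -0.4, 21.3], [16.4, -0.4, 21.3], [16.4, -0.4, 21.3]], turn=[[0, 0, 0], [0, 0, 0], [0, 0, 0], [0, 0, 0], [0, 0, 0], [0, 0, 0], [0, 0, 0], [0, 0, 0]])

```text
clock: 7.13
tcp_pos: [0.5723, 0.0409, 0.1584]
ee_rot: [-3.141, 0.261, 0.229]
ft_force: [0.1, 0.6, -3.1]
gripper_width: 0.0632
gripper_force: 91.2
```

Run:
```python
from h import *
from bench import grab_frame
check(); im={}
for n in("scene","top"):
    acc=sum(grab_frame(n)["image"].astype(np.float32) for _ in range(3))/3; im[n]=acc.astype(np.uint8); cv2.imwrite(n+"2raw.png",im[n])
def crop(im,x0,y0,w,h,s):
    c=cv2.resize(im[y0:y0+h,x0:x0+w],None,fx=s,fy=s,interpolation=cv2.INTER_CUBIC)
    c=np.clip(c*1.6,0,255).astype(np.uint8)
    for i in range(0,w,10):
        cv2.putText(c,str(x0+i),(i*s,8),0,.28,(0,0,255),1); cv2.line(c,(i*s,9),(i*s,14),(0,0,255),1)
    for i in range(0,h,10):
        cv2.putText(c,str(y0+i),(0,i*s+4),0,.28,(0,0,255),1); cv2.line(c,(18,i*s),(24,i*s),(0,0,255),1)
    return c
a=crop(im["scene"],240,180,80,60,7); b=crop(im["top"],205,130,55,60,4)
b=crop(im["top"],205,120,55,86,4)
H=420; cv2.imwrite("pics/near.png",np.hstack([a,np.pad(b,((0,max(0,H-b.shape[0])),(0,0),(0,0)))[:H]]))
```

```text
t 7.13 tcp [0.5723 0.0409 0.1584] err mm [-0.1 -0.2 -1.2] rot [ 0.001 -0.001  0.   ] q [ 0.33  0.52  0.38 -0.03 -1.69  1.47] F [ 0.1  0.6 -3.1] M [ 0.22 -1.03 -0.01] w 0.0632 gf 91.2
```

View pics/near.png

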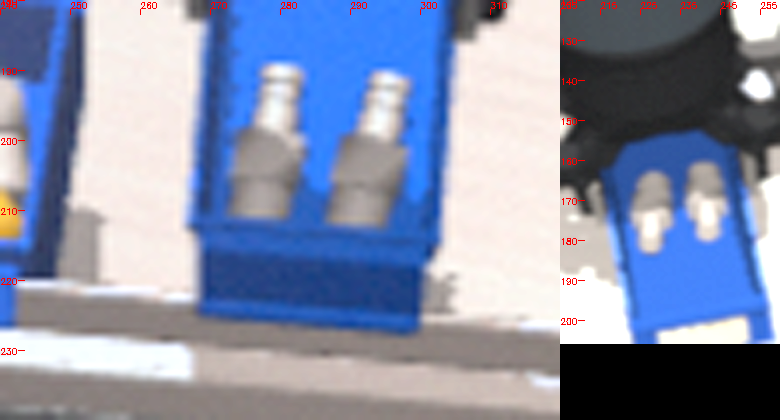

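Run:
```python
from h import *
from bench import telemetry
s=telemetry.observe(); Rt=R.from_euler('xyz',s["ee_rot"]); 
rel=tool(0,L0) # tool in bin frame
Rb=Rt*rel.inv(); C=s["tcp_pos"]-Rt.apply([0,0,.019])-Rb.apply(np.array(OFF)*1e-3)
yaw0=np.array([np.cos(RYAW),np.sin(RYAW),0]); print("C",C,"tip",np.arccos(Rb.apply([0,0,1])[2]))
ob=[("scene",(60,-33,30),(266.9,212.6)),("scene",(60,33,30),(302.6,215)),
("top",(-60,33,0),(223.2,202.3)),("top",(-60,-33,0),(258.3,198))]
for n,l,u in ob: print(n,l,(proj(n,C+Rb.apply(np.array(l)*1e-3))[0]-u).round(1))
# toe silhouettes: extreme row of toe circle
for y,u in((-30,(268.3,224.6)),(30,(299.7,227.1))):
    q=[proj("scene",C+Rb.apply(np.array([79.9+3*np.cos(t),y,8.9+3*np.sin(t)])*1e-3))[0] for t in np.linspace(0,6.28,40)]
    q=max(q,key=lambda a:a[1]); print("toe",y,(q-u).round(1))
d=lambda n,v:(proj(n,C+v)-proj(n,C))[0].round(2)
for v in(yaw0*.001,np.array([0,0,.001])): print(d("scene",v),d("top",v))
# cleat line in both frames now: edge profile, scene, at y in free zone beside bin
im=cv2.cvtColor(cv2.imread("scene2raw.png"),cv2.COLOR_BGR2GRAY).astype(np.float32)
for lo,hi in((-85,-62),(25,90)):
    xs=np.arange(-8,22,1.); ys=np.arange(lo,hi,1.); L=np.array([(u,v,1.5) for u in xs for v in ys]); q=proj("scene",place(RX,RY,RYAW,L,.125)).astype(np.float32)
    v=cv2.remap(im,q[:,:1],q[:,1:],cv2.INTER_LINEAR).reshape(len(xs),-1).mean(1); print(lo,v.round().astype(int).tolist())
```

```text
C [0.56959411 0.0403562  0.17481426] tip 0.6106688150150642
scene (60, -33, 30) [-1.1 -2.1]
scene (60, 33, 30) [-0.6 -1.5]
top (-60, 33, 0) [-1.7 -0.4]
top (-60, -33, 0) [-1.3 -3.2]
toe -30 [-1.5 -0.8]
toe 30 [-0.6 -0.6]
[-0.03  0.38] [-0.1  -0.49]
[ 0.02 -0.36] [-0.03 -0.12]
-85 [130, 130, 129, 129, 128, 129, 133, 141, 142, 131, 114, 99, 90, 85, 83, 83, 83, 82, 82, 82, 82, 82, 85, 95, 116, 138, 151, 156, 159, 160]
25 [153, 153, 153, 154, 152, 149, 149, 151, 145, 130, 111, 97, 89, 85, 83, 83, 83, 84, 84, 84, 84, 83, 85, 93, 109, 122, 127, 126, 124, 123]
```

The toe's lower edge runs (268.3,224.6) to (299.7,227.1), about 1 px lower than predicted relative to the rail. That leaves it unclear whether the error is in x or z, so I'll overlay the model on both views to decide.

Run:
```python
from h import *
from bench import telemetry
s=telemetry.observe(); Rt=R.from_euler('xyz',s["ee_rot"]); Rb=Rt*tool(0,L0).inv(); C=s["tcp_pos"]-Rt.apply([0,0,.019])-Rb.apply(np.array(OFF)*1e-3)
k=9
def ov(n,x0,y0,w,h,edges,k):
    im=cv2.imread(n+"2raw.png")[y0:y0+h,x0:x0+w]; c=np.clip(cv2.resize(im,None,fx=k,fy=k,interpolation=2)*1.5,0,255).astype(np.uint8)
    for a,b in edges:
        q=np.array([proj(n,C+Rb.apply(np.array(v)*1e-3))[0] for v in(a,b)]); q=((q-[x0,y0]+.5)*k).astype(int)
        cv2.line(c,tuple(map(int,q[0])),tuple(map(int,q[1])),(0,255,255),1)
    return c
E=[]
for y in(-33,33): E+=[((-60,y,-30),(-60,y,0)),((-60,y,0),(-24,y,0)),((-24,y,0),(-24,y,30)),((-24,y,30),(60,y,30))]
for v in((-60,-30),(-60,0),(60,30)): E+=[((v[0],-33,v[1]),(v[0],33,v[1]))]
E+=[((82,-30,7),(82,30,7))]
a=ov("top",205,140,60,75,E,7); b=ov("scene",260,150,50,75,E,7)
cv2.imwrite("pics/ov.png",np.hstack([a,b]))
```

```text
(no output)
```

View pics/ov.png

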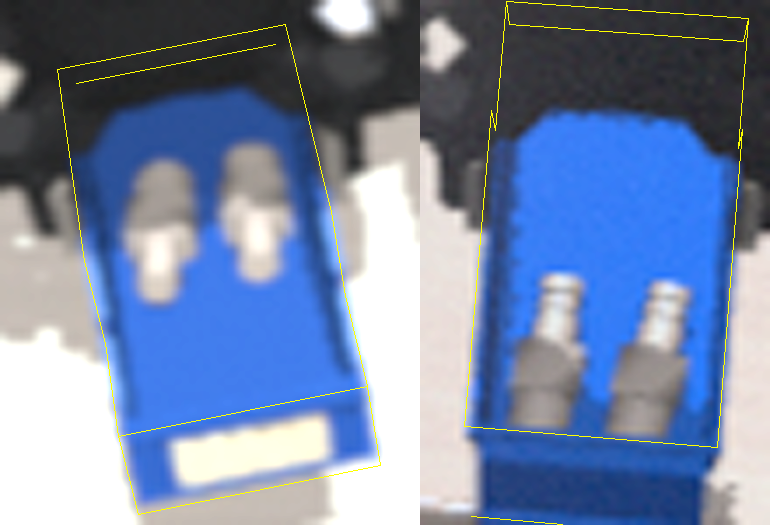

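The overlay shows the front edge about 1 px high in the top view and the rear about 1.3 px low in the scene view. Both fit the bin sitting about 2.7 mm farther along its own x in the grip, with height and yaw good. I'll correct that and lower slowly.

```bash
sed -i 's/^FF=.*/FF=np.array([.0001,.0002,.0013])/' h.py; echo 'OFF=(2.3,0,6.1)' >> h.py
python3 - <<'E'
from h import *
check(); goto(-.2,-20,25,.61,4); goto(-.2,-20,17,.61,8); goto(-.2,-20,9,.61,8)
E
```

```text
t 7.43 tcp [0.5722 0.041  0.1586] err mm [-0.1 -0.1 -1.1] rot [ 0.001 -0.001  0.   ] q [ 0.33  0.52  0.38 -0.03 -1.69  1.47] F [-0.1 -0.7 -3.9] M [ 0.17 -1.02 -0.02] w 0.0627 gf 91.2
translation [[-0.5, 0.0, 0.7], [-1.0, 0.1, 1.5], [-1.5, 0.1, 2.2], [-1.9, 0.2, 3.0]]
turn [[-0.0, -0.0, -0.0], [-0.0, -0.0, -0.0], [-0.0, -0.0, -0.0], [-0.0, -0.0, -0.0]]
translation [[0.3, -0.0, 1.0], [0.5, -0.0, 1.9], [0.8, -0.0, 2.9], [1.0, -0.0, 3.9], [1.3, -0.0, 4.8], [1.5, -0.0, 5.8], [1.8, -0.0, 6.8], [2.0, -0.0, 7.7]]
turn [[-0.0, -0.0, -0.0], [-0.0, -0.0, -0.0], [-0.0, -0.0, -0.0], [-0.0, -0.0, -0.0], [-0.0, -0.0, -0.0], [-0.0, -0.0, -0.0], [-0.0, -0.0, -0.0], [-0.0, -0.0, -0.0]]
translation [[0.3, -0.0, 1.0], [0.5, -0.0, 1.9], [0.8, -0.0, 2.9], [1.0, -0.0, 3.9], [1.3, -0.0, 4.8], [1.6, -0.0, 5.8], [1.8, -0.0, 6.8], [2.1, -0.0, 7.7]]
turn [[-0.0, -0.0, -0.0], [-0.0, -0.0, -0.0], [-0.0, -0.0, -0.0], [-0.0, -0.0, -0.0], [-0.0, -0.0, -0.0], [-0.0, -0.0, -0.0], [-0.0, -0.0, -0.0], [-0.0, -0.0, -0.0]]
```

>>> play_rows(translation=[[-0.5, 0, 0.7], [-1, 0.1, 1.5], [-1.5, 0.1, 2.2], [-1.9, 0.2, 3]], turn=[[0, 0, 0], [0, 0, 0], [0, 0, 0], [0, 0, 0]])

```text
clock: 7.77
tcp_pos: [0.5695, 0.0401, 0.1559]
ee_rot: [-3.141, 0.261, 0.229]
ft_force: [-0.1, 0.1, -2.5]
gripper_width: 0.0629
gripper_force: 91.2
```

>>> play_rows(translation=[[0.3, 0, 1], [0.5, 0, 1.9], [0.8, 0, 2.9], [1, 0, 3.9], [1.3, 0, 4.8], [1.5, 0, 5.8], [1.8, 0, 6.8], [2, 0, 7.7]], turn=[[0, 0, 0], [0, 0, 0], [0, 0, 0], [0, 0, 0], [0, 0, 0], [0, 0, 0], [0, 0, 0], [0, 0, 0]])

```text
clock: 8.43
tcp_pos: [0.5696, 0.0402, 0.1479]
ee_rot: [-3.141, 0.261, 0.229]
ft_force: [0.2, 0.4, -3.1]
gripper_width: 0.0632
gripper_force: 91.2
```

>>> play_rows(translation=[[0.3, 0, 1], [0.5, 0, 1.9], [0.8, 0, 2.9], [1, 0, 3.9]], turn=[[0, 0, 0], [0, 0, 0], [0, 0, 0], [0, 0, 0]])

```text
clock: 8.77
tcp_pos: [0.5696, 0.0401, 0.1439]
ee_rot: [-3.141, 0.261, 0.229]
ft_force: [0.5, 0.3, -2.9]
gripper_width: 0.0634
gripper_force: 91.2
```

>>> play_rows(translation=[[0.3, 0, 1], [0.5, 0, 1.9], [0.8, 0, 2.9], [1.1, 0, 3.8]], turn=[[0, 0, 0], [0, 0, 0], [0, 0, 0], [0, 0, 0]])

```text
clock: 9.1
tcp_pos: [0.5696, 0.0402, 0.1399]
ee_rot: [-3.141, 0.261, 0.229]
ft_force: [-0.4, 0.9, -4.4]
gripper_width: 0.0631
gripper_force: 91.2
```

>>> play_rows(translation=[[0.3, 0, 1], [0.5, 0, 1.9], [0.8, 0, 2.9], [1.1, 0, 3.8]], turn=[[0, 0, 0], [0, 0, 0], [0, 0, 0], [0, 0, 0]])

```text
clock: 9.43
tcp_pos: [0.5697, 0.0402, 0.136]
ee_rot: [-3.141, 0.261, 0.229]
ft_force: [-0.2, 0.1, -3.0]
gripper_width: 0.0631
gripper_force: 91.2
```

>>> play_rows(translation=[[0.2, 0, 0.7], [0.4, 0, 1.4], [0.6, 0, 2.1]], turn=[[0, 0, 0], [0, 0, 0], [0, 0, 0]])

```text
clock: 9.68
tcp_pos: [0.5698, 0.0402, 0.1338]
ee_rot: [-3.141, 0.261, 0.229]
ft_force: [-0.5, 0.2, -2.4]
gripper_width: 0.063
gripper_force: 91.2
```

>>> play_rows(translation=[[0.1, 0, 0.5], [0.3, 0, 1], [0.4, 0, 1.5]], turn=[[0, 0, 0], [0, 0, 0], [0, 0, 0]])

```text
clock: 9.93
tcp_pos: [0.5698, 0.0402, 0.1323]
ee_rot: [-3.141, 0.261, 0.229]
ft_force: [0.5, -0.0, -2.8]
gripper_width: 0.0634
gripper_force: 91.1
```

>>> play_rows(translation=[[0.1, 0, 0.5], [0.3, 0, 1]], turn=[[0, 0, 0], [0, 0, 0]])

```text
clock: 10.1
tcp_pos: [0.5699, 0.0402, 0.1313]
ee_rot: [-3.141, 0.261, 0.229]
ft_force: [1.1, -0.7, -2.4]
gripper_width: 0.0634
gripper_force: 91.1
```

>>> play_rows(translation=[[0.1, 0, 0.5], [0.3, 0, 1]], turn=[[0, 0, 0], [0, 0, 0]])

```text
clock: 10.27
tcp_pos: [0.5699, 0.0402, 0.1304]
ee_rot: [-3.141, 0.261, 0.229]
ft_force: [0.8, -0.6, -1.4]
gripper_width: 0.0631
gripper_force: 91.3
```

>>> play_rows(translation=[[0.1, 0, 0.5], [0.3, 0, 1]], turn=[[0, 0, 0], [0, 0, 0]])

```text
clock: 10.43
tcp_pos: [0.5702, 0.0402, 0.1295]
ee_rot: [-3.141, 0.26, 0.229]
ft_force: [1.3, 0.2, -0.2]
gripper_width: 0.0632
gripper_force: 91.4
```

>>> play_rows(translation=[[0, 0, 0], [0, 0, 0]], turn=[[0, 0, 0], [0, 0, 0]])

```text
clock: 10.6
tcp_pos: [0.5702, 0.0402, 0.1295]
ee_rot: [-3.141, 0.26, 0.229]
ft_force: [0.4, 0.2, -0.7]
gripper_width: 0.0634
gripper_force: 91.4
```

Run:
```python
from h import *
sync((0,0,.0012));check()
from bench import telemetry,grab_frame
s=telemetry.observe(); Rt=R.from_euler('xyz',s["ee_rot"]); Rb=Rt*tool(0,L0).inv(); C=s["tcp_pos"]-Rt.apply([0,0,.019])-Rb.apply(np.array(OFF)*1e-3)
k=8;x0,y0=240,185
im=grab_frame("scene")["image"]; cv2.imwrite("scene3raw.png",im); c=np.clip(cv2.resize(im[y0:y0+65,x0:x0+95],None,fx=k,fy=k,interpolation=2)*1.5,0,255).astype(np.uint8)
def ln(a,b,col):
    q=((np.array([a,b])-[x0,y0]+.5)*k).astype(int); cv2.line(c,tuple(map(int,q[0])),tuple(map(int,q[1])),col,1)
P=lambda l:proj("scene",C+Rb.apply(np.array(l)*1e-3))[0]
ln(P((60,-33,30)),P((60,33,30)),(0,255,255)); ln(P((63,-30,21)),P((63,30,21)),(0,255,0))
L=proj("scene",place(RX,RY,RYAW,[(0,-90,1.5),(0,60,1.5)],.125)); ln(L[0],L[1],(0,0,255))
cv2.imwrite("pics/ins.png",c)
```

```text
t 10.6 tcp [0.5702 0.0402 0.1295] err mm [ 0.   0.  -1.2] rot [-0.  0.  0.] q [ 0.33  0.53  0.32 -0.03 -1.62  1.48] F [ 0.4  0.2 -0.7] M [ 0.2  -1.3   0.04] w 0.0634 gf 91.4
```

View pics/ins.png

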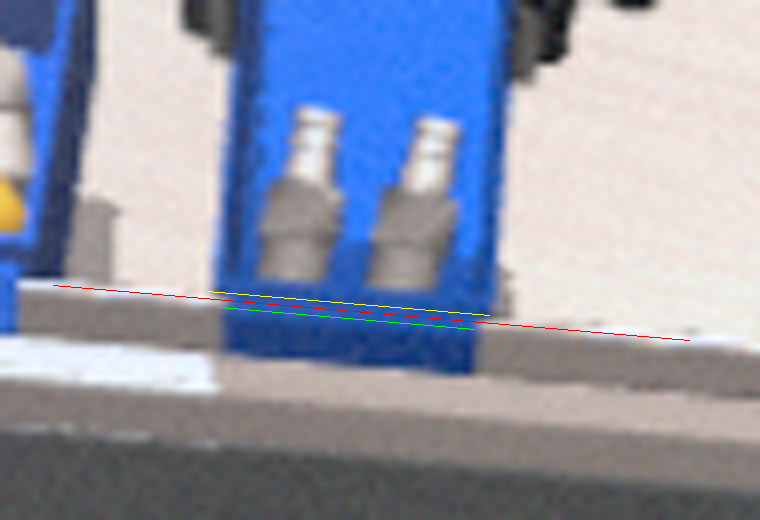

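The strip is inside the channel, its end hidden behind the keeper at row 370 of the crop. The weight has started to transfer to the cleat (Fz −3 → −0.6). Letting the front down in stages.

```bash
cat >> h.py <<'E'
FF=np.array([0,0,.0012])
def arc(t0,t1,n,dx=-.1,dz=-1.0):
    p0,r0=cmd(); T=[];W=[]
    for k in range(1,n+1):
        tip=t0+(t1-t0)*k/n; p,r=rel_tcp(binpose_notch(dx,-20,dz,tip),RYAW,tip,OFF,L0)
        T.append((r0.inv().apply(p+FF-p0)*1e3).round(1).tolist()); W.append((r0.inv()*r).as_rotvec().round(3).tolist())
    print("translation",T); print("turn",W)
    json.dump(dict(p=(p0+r0.apply(np.array(T[-1])/1e3)).tolist(),q=(r0*R.from_rotvec(W[-1])).as_quat().tolist()),open("cmd.json","w"))
E
python3 - <<'E'
from h import *
arc(.61,.41,5); arc(.41,.25,4)
E
```

```text
translation [[-0.0, -0.0, 2.1], [0.5, -0.0, 4.5], [1.2, -0.0, 7.0], [1.9, -0.0, 9.3], [2.8, -0.0, 11.7]]
turn [[-0.001, 0.04, -0.001], [-0.001, 0.08, -0.001], [-0.001, 0.12, -0.001], [-0.001, 0.16, -0.001], [-0.001, 0.2, -0.001]]
translation [[0.4, -0.0, 2.4], [1.0, -0.0, 4.9], [1.6, -0.0, 7.3], [2.4, -0.0, 9.7]]
turn [[0.0, 0.04, 0.0], [0.0, 0.08, 0.0], [0.0, 0.12, 0.0], [0.0, 0.16, 0.0]]
```

>>> play_rows(translation=[[0, 0, 2.1], [0.5, 0, 4.5], [1.2, 0, 7], [1.9, 0, 9.3], [2.8, 0, 11.7]], turn=[[-0.001, 0.04, -0.001], [-0.001, 0.08, -0.001], [-0.001, 0.12, -0.001], [-0.001, 0.16, -0.001], [-0.001, 0.2, -0.001]])

```text
clock: 11.07
tcp_pos: [0.57, 0.0403, 0.1175]
ee_rot: [-3.141, 0.058, 0.23]
ft_force: [0.9, 0.8, -0.6]
gripper_width: 0.0633
gripper_force: 91.4
```

```bash
python3 -c "
from h import *
p,r=cmd()
from bench import telemetry as t
s=t.observe();print(s['ft_force'].round(1),s['moment'].round(2),s['tcp_pos'],s['ee_rot'].round(3))"
```

```text
[ 0.9  0.8 -0.6] [ 0.14 -0.86  0.05] [0.57000726 0.04029193 0.11745031] [-3.141  0.058  0.23 ]
```

Forces stay small, so I'll continue.

>>> play_rows(translation=[[0.4, 0, 2.4], [1, 0, 4.9], [1.6, 0, 7.3], [2.4, 0, 9.7]], turn=[[0, 0.04, 0], [0, 0.08, 0], [0, 0.12, 0], [0, 0.16, 0]])

```text
clock: 11.4
tcp_pos: [0.5717, 0.0407, 0.1079]
ee_rot: [-3.141, -0.102, 0.23]
ft_force: [1.6, -0.2, -0.7]
gripper_width: 0.0628
gripper_force: 91.4
```

```bash
python3 -c "
from h import *
check(); arc(.25,.13,4)
arc(.13,.03,4,-.3)"
```

```text
t 11.4 tcp [0.5717 0.0407 0.1079] err mm [ 0.1  0.1 -1. ] rot [ 0.     0.002 -0.   ] q [ 0.35  0.27 -0.12  0.01 -1.08  1.44] F [ 1.6 -0.2 -0.7] M [ 0.01 -0.25 -0.01] w 0.0628 gf 91.4
translation [[0.3, -0.0, 1.8], [0.7, -0.0, 3.6], [1.2, -0.0, 5.5], [1.7, -0.0, 7.3]]
turn [[0.0, 0.03, 0.0], [0.0, 0.06, 0.0], [0.0, 0.09, 0.0], [-0.0, 0.12, 0.0]]
translation [[0.0, -0.0, 1.5], [0.4, -0.0, 3.0], [0.7, -0.0, 4.5], [1.1, -0.0, 6.0]]
turn [[-0.0, 0.025, 0.0], [-0.0, 0.05, 0.0], [-0.0, 0.075, 0.0], [-0.0, 0.1, 0.0]]
```

>>> play_rows(translation=[[0.3, 0, 1.8], [0.7, 0, 3.6], [1.2, 0, 5.5], [1.7, 0, 7.3]], turn=[[0, 0.03, 0], [0, 0.06, 0], [0, 0.09, 0], [0, 0.12, 0]])

```text
clock: 11.73
tcp_pos: [0.5741, 0.0413, 0.1009]
ee_rot: [-3.141, -0.222, 0.23]
ft_force: [1.4, 0.1, -0.7]
gripper_width: 0.0632
gripper_force: 91.4
```

>>> play_rows(translation=[[0, 0, 1.5], [0.4, 0, 3]], turn=[[0, 0.025, 0], [0, 0.05, 0]])

```text
clock: 11.9
tcp_pos: [0.5753, 0.0416, 0.0982]
ee_rot: [-3.141, -0.272, 0.23]
ft_force: [2.2, -0.8, -0.2]
gripper_width: 0.0635
gripper_force: 91.3
```

>>> play_rows(translation=[[0.6, 0, 1.5], [1.1, 0, 2.9]], turn=[[0, 0.025, 0], [0, 0.05, 0]])

```text
clock: 12.07
tcp_pos: [0.5767, 0.0419, 0.0955]
ee_rot: [-3.141, -0.321, 0.23]
ft_force: [0.4, -0.1, -0.8]
gripper_width: 0.0633
gripper_force: 91.4
```

>>> play_rows(translation=[[0.2, 0, 0.9], [0.4, 0, 1.8], [0.4, 0, 1.8]], turn=[[0, 0.015, 0], [0, 0.03, 0], [0, 0.03, 0]])

```text
clock: 12.32
tcp_pos: [0.5775, 0.0421, 0.0943]
ee_rot: [-3.141, -0.351, 0.23]
ft_force: [0.1, -0.2, 0.6]
gripper_width: 0.0631
gripper_force: 91.6
```

```bash
python3 -c "
from h import *
from bench import telemetry as t
s=t.observe();print(s['ft_force'].round(1),s['moment'].round(2),s['tcp_pos'],s['ee_rot'].round(3))
Rt=R.from_euler('xyz',s['ee_rot']); Rb=Rt*tool(0,L0).inv(); C=s['tcp_pos']-Rt.apply([0,0,.019])-Rb.apply(np.array(OFF)*1e-3)
n=C+Rb.apply([.0632,0,.019]); print('notch in rail',R.from_euler('z',-RYAW).apply(n-[RX,RY,.125])*1e3,C)"
```

```text
[ 0.1 -0.2  0.6] [0.05 0.77 0.07] [0.57748685 0.04210827 0.0942617 ] [-3.141 -0.351  0.23 ]
notch in rail [-3.20803316e-03 -1.98252731e+01  7.12579084e-02] [0.56889164 0.04009288 0.10599981]
```

Level with the notch at the cleat tip. The bin reads a centre height of 106.0 mm, which is the seated value. Releasing gently and backing off.

>>> play_rows(translation=[[0, 0, 0], [0, 0, 0]], turn=[[0, 0, 0], [0, 0, 0]], force=20)

```text
clock: 12.48
tcp_pos: [0.5774, 0.042, 0.0942]
ee_rot: [-3.141, -0.349, 0.23]
ft_force: [-4.3, 0.9, 7.1]
gripper_width: 0.063
gripper_force: 92.2
```

>>> play_rows(translation=[[0, 0, 0], [0, 0, 0], [0, 0, 0], [0, 0, 0], [0, 0, 0], [0, 0, 0]], turn=[[0, 0, 0], [0, 0, 0], [0, 0, 0], [0, 0, 0], [0, 0, 0], [0, 0, 0]], gripper=1)

```text
clock: 12.98
tcp_pos: [0.5773, 0.0419, 0.0931]
ee_rot: [-3.141, -0.348, 0.23]
ft_force: [0.1, 0.7, 0.1]
gripper_width: 0.0856
gripper_force: 0.0
```

>>> play_rows(translation=[[0, 0, -10], [0, 0, -25], [0, 0, -45], [0, 0, -65], [0, 0, -85], [0, 0, -100], [0, 0, -110], [0, 0, -110]], turn=[[0, 0, 0], [0, 0, 0], [0, 0, 0], [0, 0, 0], [0, 0, 0], [0, 0, 0], [0, 0, 0], [0, 0, 0]])

```text
clock: 13.65
tcp_pos: [0.5415, 0.0336, 0.1999]
ee_rot: [-3.141, -0.354, 0.23]
ft_force: [0.9, -0.4, 0.3]
gripper_width: 0.0853
gripper_force: 0.0
```

Run:
```python
from h import *
sync((0,0,.0006)); check()
from bench import grab_frame
for n in("scene","top"): cv2.imwrite(n+"4raw.png",grab_frame(n)["image"])
f=cv2.imread("scene4raw.png"); g=cv2.imread("top4raw.png")
a=cv2.resize(f[150:250,190:410],None,fx=3.5,fy=3.5,interpolation=2); b=cv2.resize(g[110:190,150:330],None,fx=3.5,fy=3.5,interpolation=2)
W=770; c=np.vstack([a,np.pad(b,((0,0),(0,W-b.shape[1]),(0,0)))[:250]]); cv2.imwrite("pics/hung.png",np.clip(c*1.5,0,255).astype(np.uint8)); print(c.shape)
```

```text
t 13.65 tcp [0.5415 0.0336 0.1999] err mm [ 0.   0.  -0.6] rot [0. 0. 0.] q [ 0.39 -0.02 -0.3   0.07 -0.94  1.38] F [ 0.9 -0.4  0.3] M [-0.25  0.95  0.05] w 0.0853 gf 0.0
(600, 770, 3)
```

View pics/hung.png

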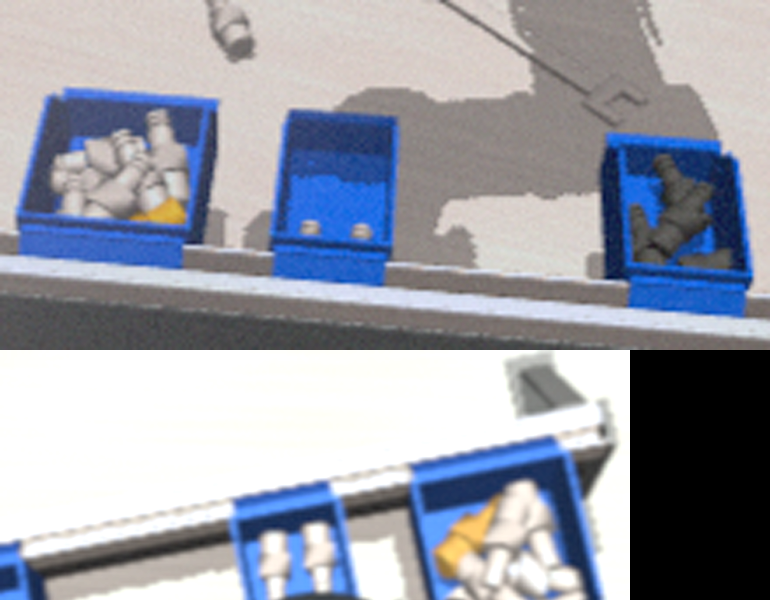

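The bin hangs level on the cleat with both fittings in it: rear edge (272,240) to (393,250), wide bin's side at about (185,262), all in scene-crop pixels. Next I'll shut the fingers and push from the +y side, watching the force.

Run:
```python
from h import *
r=tool(RYAW,0)
P=lambda y,z:place(RX,RY,RYAW,(-35,y,0),z)[0]
step(P(42,.2),r,5); step(P(42,.109),r,4)
```

```text
translation [[10.5, -12.4, 4.0], [21.1, -24.8, 8.0], [31.6, -37.2, 12.0], [42.2, -49.6, 16.0], [52.7, -62.0, 20.0]]
turn [[-0.0, -0.071, 0.0], [-0.0, -0.142, 0.0], [-0.0, -0.212, 0.0], [-0.0, -0.283, 0.0], [-0.0, -0.354, 0.0]]
translation [[0.0, 0.0, 22.8], [0.0, 0.0, 45.5], [0.0, 0.1, 68.3], [0.1, 0.1, 91.0]]
turn [[-0.0, 0.0, 0.0], [-0.0, 0.0, 0.0], [-0.0, 0.0, 0.0], [-0.0, 0.0, 0.0]]
```

>>> play_rows(translation=[[10.5, -12.4, 4], [21.1, -24.8, 8], [31.6, -37.2, 12], [42.2, -49.6, 16], [52.7, -62, 20], [52.7, -62, 20], [52.7, -62, 20], [52.7, -62, 20]], turn=[[0, -0.071, 0], [0, -0.142, 0], [0, -0.212, 0], [0, -0.283, 0], [0, -0.354, 0], [0, -0.354, 0], [0, -0.354, 0], [0, -0.354, 0]], gripper=0)

```text
clock: 14.42
tcp_pos: [0.5812, 0.1064, 0.1942]
ee_rot: [3.141, 0.007, 0.23]
ft_force: [-0.6, -0.0, 0.5]
gripper_width: 0.0003
gripper_force: 0.0
```

>>> play_rows(translation=[[0, 0, 15], [0, 0, 35], [0, 0, 55], [0, 0, 75], [0, 0, 91], [0, 0, 91], [0, 0, 91], [0, 0, 91]], turn=[[0, 0, 0], [0, 0, 0], [0, 0, 0], [0, 0, 0], [0, 0, 0], [0, 0, 0], [0, 0, 0], [0, 0, 0]])

```text
clock: 15.08
tcp_pos: [0.5816, 0.1063, 0.1069]
ee_rot: [-3.142, 0.002, 0.23]
ft_force: [0.0, -0.0, 1.4]
gripper_width: -0.0
gripper_force: 0.0
```

Run:
```python
from h import *
check()
from bench import telemetry as t
from bench import grab_frame
print(R.from_euler('z',-RYAW).apply(t.observe()['tcp_pos']-[RX,RY,.125])*1e3)
# gap estimate between loose bin side and wide bin side: strip edges in scene, just under web: blue mask profile along rail
im=cv2.imread("scene4raw.png").astype(np.float32); blue=im[...,0]-im[...,2]
for z,x in((-1,6),(-3,9)):
    ys=np.arange(-125,30,1.); q=proj("scene",place(RX,RY,RYAW,[(x,y,z) for y in ys],.125)).astype(np.float32)
    v=cv2.remap(blue,q[:,:1],q[:,1:],cv2.INTER_LINEAR)[:,0]; m=v>50; e=np.where(np.diff(m.astype(int)))[0]; print(ys[e],v[::12].round())
```

```text
t 15.08 tcp [0.5816 0.1063 0.1069] err mm [-0.8 -0.4 -2.2] rot [-0.    -0.002  0.   ] q [ 0.44  0.38  0.04 -0.   -1.24  1.36] F [ 0.  -0.   1.4] M [ 0.05 -0.06  0.01] w -0.0 gf 0.0
[-35.79075053  41.71452999 -18.14028977]
[-99. -49.  11.] [ 92.  97.  96.  -6.  -2.  -8.  -6. 108. 110. 111. 117. 116.  -8.]
[-99. -49.  11.] [ 95.  96. 103.  -7.  -6.  -7.  -6. 109. 114. 107. 112. 115.  -8.]
```

>>> play_rows(translation=[[0, 2, 0], [0, 4, 0], [0, 6, 0], [0, 8, 0], [0, 10, 0], [0, 12, 0], [0, 14, 0], [0, 16, 0]], turn=[[0, 0, 0], [0, 0, 0], [0, 0, 0], [0, 0, 0], [0, 0, 0], [0, 0, 0], [0, 0, 0], [0, 0, 0]])

```text
clock: 15.75
tcp_pos: [0.5848, 0.0907, 0.1049]
ee_rot: [-3.141, 0.005, 0.23]
ft_force: [0.1, -0.0, -0.3]
gripper_width: 0.0002
gripper_force: 0.0
```

>>> play_rows(translation=[[0, 2, 0], [0, 4, 0], [0, 6, 0], [0, 8, 0], [0, 10, 0], [0, 12, 0], [0, 14, 0], [0, 16, 0]], turn=[[0, 0, 0], [0, 0, 0], [0, 0, 0], [0, 0, 0], [0, 0, 0], [0, 0, 0], [0, 0, 0], [0, 0, 0]])

```text
clock: 16.42
tcp_pos: [0.5885, 0.0753, 0.105]
ee_rot: [-3.141, 0.005, 0.23]
ft_force: [-0.2, -0.2, 0.4]
gripper_width: -0.0001
gripper_force: 0.4
```

```bash
cat > gap.py <<'E'
from h import *
from bench import telemetry as t, grab_frame
s=t.observe(); Q=R.from_euler('z',-RYAW); print("F rail",Q.apply(s['ft_force']).round(1),"tcp rail",(Q.apply(s['tcp_pos']-[RX,RY,.125])*1e3).round(1))
im=sum(grab_frame("scene")["image"].astype(np.float32) for _ in range(3))/3; blue=im[...,0]-im[...,2]
ys=np.arange(-175,60,.25); q=proj("scene",place(RX,RY,RYAW,[(7,y,-2) for y in ys],.125)).astype(np.float32)
v=cv2.remap(blue,q[:,:1],q[:,1:],cv2.INTER_LINEAR)[:,0]; print("strip edges",ys[np.where(np.diff((v>50).astype(int)))[0]])
E
python3 gap.py
```

```text
F rail [-0.3 -0.1  0.4] tcp rail [-36.1  10.  -20. ]
strip edges [-98.  -49.   10.5]
```

No contact force and the strip hasn't moved, although the tool should already have reached the side wall. I'll check with a rectified class map of the picture, since I've used all my views.

```bash
cat > asc.py <<'E'
from h import *
from bench import grab_frame
for n in("scene","top"):
    im=grab_frame(n)["image"]; xs=np.arange(-130,16,6.); ys=np.arange(-120,75,3.)
    q=proj(n,place(RX,RY,RYAW,[(x,y,11) for x in xs for y in ys],.125)).astype(np.float32)
    v=cv2.remap(im,q[:,:1],q[:,1:],cv2.INTER_LINEAR)[:,0].astype(int).reshape(len(xs),len(ys),3)
    print(n,"y -120..72 step 3, each row x step 6")
    for x,row in zip(xs,v): print("%5d "%x+"".join("B" if p[0]-p[2]>60 else "b" if p[0]-p[2]>25 else "#" if p.sum()<150 else "." if p.sum()>330 else "o" for p in row))
E
python3 asc.py
```

```text
scene y -120..72 step 3, each row x step 6
 -130 .....................ooooooo#####################################
 -124 .....................oooo########################################
 -118 .....................oooo######oo################################
 -112 .....................o#####ooo###o###############################
 -106 ......................######o####################################
 -100 BBBBBBBBBBb............o#############b###########################
  -94 bbbbbbbBBB.............bBb###########bb####bBo##################o
  -88 obbbbbbbBoo............bBbb#################Bb################o..
  -82 .obbbbbBBbo............BBbbbb###############Bb##############o....
  -76 ..obbbbbBb#............Bbbbbbbb###########################o......
  -70 ...bbbbbBbb............BBbbbbbBbb#######################o........
  -64 .....bBBBboo...........BBBBBBBBBBBBBBBBb#########o...oo..........
  -58 ......BBBb#o...........BBBBBBBBBBBBBBBBB##oo#o###................
  -52 .....obBBb#o...........BBBBBBBBBBBBBBBBB##oo#oo##................
  -46 o.oooooBBbbo...........BBBBBBBBBBBBBBBBB##o
[... 1883 characters left out ...]
..........BBBbo....bBBoo..oooo##ooo.................
  -34 ..BBBBBBBbo............BBB....oobbbooooo##########ooooooo........
  -28 BBBBBBBBBbo............BBBboo###############################ooo..
  -22 bbbbbbbBBbo...........oo####oo###################################
  -16 bbbbbbbBBb#############oo###oo##############################oo###
  -10 bbbbbbbBBooooooooooooooooooo#####################################
   -4 BBBBBBBBb.............oooooooo#################################oo
    2 BBBBBBBb..............ooo#oooo###################################
    8 .............................o###################################
   14 .............................o###################################
```

Run:
```python
from h import *
from bench import telemetry as t, grab_frame
s=t.observe(); p=s['tcp_pos']; Rt=R.from_euler('xyz',s['ee_rot']); print(p,s['ee_rot'],s['gripper_width'],s['joints'].round(3))
for n in("scene","top"): print(n,"tcp px",proj(n,p).round(1),"30 behind",proj(n,p+Rt.apply([0,0,-.03])).round(1),"60",proj(n,p+Rt.apply([0,0,-.06])).round(1))
im=grab_frame("scene")["image"].astype(int)
for v in range(150,226,2): print(v,"".join("B" if q[0]-q[2]>60 else "b" if q[0]-q[2]>25 else "#" if q.sum()<150 else "." if q.sum()>330 else "o" for q in im[v,262:325]))
```

```text
[0.58842307 0.07517406 0.10501318] [3.14142581 0.00500657 0.22966708] -6.66361204837131e-05 [ 3.900e-01  3.870e-01  5.100e-02 -1.000e-03 -1.240e+00  1.411e+00]
scene tcp px [[299.  217.1]] 30 behind [[300.1 207.3]] 60 [[301.2 197. ]]
top tcp px [[220.8 175.4]] 30 behind [[219.4 171.9]] 60 [[218.  168.1]]
150 ......................o###############ooo######################
152 ......................o########################################
154 ......................o########################################
156 ......................o########################################
158 ......................o########################################
160 .....................o#########################################
162 o...................o##########################################
164 ...................o###########################################
166 ..........oooo...ooo###########################################
168 ........ooo#ooooooo############################################
170 ........oooooooooo#############################################
172 ........ooooo#############################
[... 1089 characters left out ...]
###o................
206 ......bBbbBBBBBBBBBBBBBBBBBBBBBBB###ooo#ooo###o................
208 ......BBbBBBBBBBBBBBBBBBBBBBBBBBBBBBoo##ooooo..................
210 ......BBbBBBBBBBBBBBBBBBBBBBBBBBBBBBbb##oo.....................
212 .....bBBbBBBBBBBBBBBBBBBBBBBBBBBBBBBBBBBb......................
214 .....bBBbBBBBBbo..oBBBBBBBBBBboobBBBBBBB.......................
216 .....BBBBBBBBBb...obBBBBBBBBbooooobBBBBB.......................
218 .....oBBBBBBBBBBBBBBBBBBBBBBBBbbbbBBBBBB.......................
220 .....bBBBBBBBBBBBBBbBbbbbbbBbbbbbBBbBBBb.......................
222 .....bBBBBBBBBBBBBBBBBBBBBBBBBBBBBBBBBBbo......................
224 ooooooBBBBBBBBBBBBBBBBBBBBBBBBBBBBBBBBboo......................
```

Run:
```python
from h import *
Rt=R.from_euler('xyz',[-3.133,-.331,.043]); p=np.array([.4314,-.2714,.0687])
for b in(0,.013,.03):
  for s in(-.0428,.0428): print("pregrasp tip back",b,proj("scene",p+Rt.apply([0,s,-b])).round(1))
from bench import telemetry as t, grab_frame
s=t.observe(); Q=R.from_euler('z',-RYAW)
# difference image vs before the tool came down (scene4): where did anything change
a=cv2.imread("scene4raw.png").astype(int); b=grab_frame("scene")["image"].astype(int)
d=np.abs(a-b).sum(2)
for v in range(190,232,2): print(v,"".join("X" if q>90 else "." for q in d[v,240:330]))
for v in range(150,232,2): 
    print(v,"".join("B" if q[0]-q[2]>60 else "b" if q[0]-q[2]>25 else "#" if q.sum()<150 else "." if q.sum()>330 else "o" for q in a[v,262:325]))
```

```text
pregrasp tip back 0 [[193.6 145. ]]
pregrasp tip back 0 [[160.9 138.4]]
pregrasp tip back 0.013 [[193.7 140. ]]
pregrasp tip back 0.013 [[160.8 133.4]]
pregrasp tip back 0.03 [[193.9 133.3]]
pregrasp tip back 0.03 [[160.7 126.8]]
190 ...............................................................XXXXXXXXXXXXXXXXXXXXXXXXXX.
192 ..............................................................XXXXXXXXXXXXXXXXXXXXXXXXX.XX
194 ......................................X.........X.............XXXXXXXXXXXXXXXXXXXXX..XXXXX
196 ...................................X......XX......XXX....XXXXXXXXXXXXXX...XXXXXX..XXXXXXXX
198 ..................................X..X.XXXX..XX..XX.....XXXXX.X..XXXX.XXXXXXXXXXXXXXXXXXXX
200 ...............................................X...XXX.XXX.X.XXX.XXXX.XXXXXXXXXXXXXXXXXXXX
202 .......................................................XXXXXXXXX.XXXX.XXXXXXXXXXXXXXXXXXXX
204 ......................................................XXXXXXXXXX.XXX.XXXXXXXXXXXXXXXXXXXXX
206 .......................................................XXXXXXXXXXXXX.XXXXXXXXXXXXXXXXX....
208 ...........
[... 3212 characters left out ...]
ooooooooooo.........
212 .oooobBBbBBBBBBBBBBBBBBBBBBBBBBBBBBBBBBBBoooooooooooo..........
214 oooooBBBbBBBBBboo.oBBBBBBBBBBb...BBBBBBBBoooooooooooo..........
216 oooooBBBBBBBBBbo.oobBBBBBBBBbo..ooBBBBBBbooooooooooo....oooooo.
218 oooooobBBBBBBBBBBBBBBBBBBBBBBBBBBBBBBBBBbooooooooooooooooooooo.
220 ooooobBBBBBBBBBBBBBBbbbbbbbbbbBBBBBBBBBBooooooooooooooooooooooo
222 .....bbBBBBBBBBBBBBBBBBBBBBBBBBBBBBBBBBbooooooooooooooooooooooo
224 ooooooBBBBBBBBBBBBBBBBBBBBBBBBBBBBBBBBBoooooooooooooooooooooooo
226 ooooooBBBBBBBBBBBBBBBBBBBBBBBBBBBBBBBBboooooo................oo
228 ooooobBBBBBBBBBBBBBBBBBBBBBBBBBBBBBBBBooooooooooooooooooooooooo
230 ...............bbbbbBbBBBBBBBBBBBBBBBBooooooooooooooooooooooooo
```

The pictures show the real fingertips about 25 mm behind the nominal TCP, so they passed just over the rim without touching. I'll back out, go 28 mm lower and push again.

>>> play_rows(translation=[[0, -6, 0], [0, -12, 0], [0, -18, 0], [0, -25, 0], [0, -32, 0], [0, -36, 0], [0, -36, 0]], turn=[[0, 0, 0], [0, 0, 0], [0, 0, 0], [0, 0, 0], [0, 0, 0], [0, 0, 0], [0, 0, 0]])

```text
clock: 17.35
tcp_pos: [0.5799, 0.1116, 0.1048]
ee_rot: [-3.141, 0.005, 0.231]
ft_force: [-0.3, 0.4, -0.5]
gripper_width: 0.0001
gripper_force: 0.0
```

>>> play_rows(translation=[[0, 0, 4], [0, 0, 9], [0, 0, 14], [0, 0, 19], [0, 0, 24], [0, 0, 28], [0, 0, 28]], turn=[[0, 0, 0], [0, 0, 0], [0, 0, 0], [0, 0, 0], [0, 0, 0], [0, 0, 0], [0, 0, 0]])

```text
clock: 17.93
tcp_pos: [0.5793, 0.1101, 0.0756]
ee_rot: [-3.142, 0.007, 0.229]
ft_force: [0.6, -0.1, -0.1]
gripper_width: -0.0003
gripper_force: 0.0
```

>>> play_rows(translation=[[0, 2, 0], [0, 4, 0], [0, 6, 0], [0, 8, 0], [0, 10, 0], [0, 12, 0], [0, 14, 0], [0, 16, 0]], turn=[[0, 0, 0], [0, 0, 0], [0, 0, 0], [0, 0, 0], [0, 0, 0], [0, 0, 0], [0, 0, 0], [0, 0, 0]])

```text
clock: 18.6
tcp_pos: [0.5837, 0.0946, 0.077]
ee_rot: [-3.141, 0.005, 0.23]
ft_force: [-0.1, 0.4, 0.9]
gripper_width: 0.0001
gripper_force: 0.0
```

```bash
python3 gap.py
```

```text
F rail [-0.   0.4  0.9] tcp rail [-36.4  29.9 -48. ]
strip edges [-98.   -49.    10.75]
```

>>> play_rows(translation=[[0, 1, 0], [0, 2, 0], [0, 3, 0], [0, 4, 0], [0, 5, 0], [0, 6, 0], [0, 7, 0], [0, 8, 0]], turn=[[0, 0, 0], [0, 0, 0], [0, 0, 0], [0, 0, 0], [0, 0, 0], [0, 0, 0], [0, 0, 0], [0, 0, 0]])

```text
clock: 19.42
tcp_pos: [0.5855, 0.0873, 0.077]
ee_rot: [-3.141, 0.005, 0.23]
ft_force: [-1.0, 3.9, 2.1]
gripper_width: -0.0001
gripper_force: 1.9
```

>>> play_rows(translation=[[0, 1, 0], [0, 2, 0], [0, 3, 0], [0, 4, 0], [0, 5, 0], [0, 6, 0], [0, 7, 0], [0, 8, 0]], turn=[[0, 0, 0], [0, 0, 0], [0, 0, 0], [0, 0, 0], [0, 0, 0], [0, 0, 0], [0, 0, 0], [0, 0, 0]])

```text
clock: 20.08
tcp_pos: [0.5874, 0.0792, 0.077]
ee_rot: [-3.141, 0.005, 0.23]
ft_force: [-1.6, 3.4, 3.1]
gripper_width: 0.0002
gripper_force: 2.2
```

```bash
python3 gap.py
```

```text
F rail [-0.8  3.7  3.1] tcp rail [-36.3  14.1 -48. ]
strip edges [-98.   -61.75  -2.25]
```

Contact made, and the bin slides at about 3.5 N with roughly 30 mm to go.

>>> play_rows(translation=[[0, 1.5, 0], [0, 3, 0], [0, 4.5, 0], [0, 6, 0], [0, 7.5, 0], [0, 9, 0], [0, 10.5, 0], [0, 12, 0]], turn=[[0, 0, 0], [0, 0, 0], [0, 0, 0], [0, 0, 0], [0, 0, 0], [0, 0, 0], [0, 0, 0], [0, 0, 0]])

```text
clock: 20.9
tcp_pos: [0.5901, 0.0674, 0.077]
ee_rot: [-3.141, 0.005, 0.23]
ft_force: [-1.0, 5.0, 2.7]
gripper_width: -0.0002
gripper_force: 2.4
```

>>> play_rows(translation=[[0, 1.5, 0], [0, 3, 0], [0, 4.5, 0], [0, 6, 0], [0, 7.5, 0], [0, 9, 0], [0, 10, 0]], turn=[[0, 0, 0], [0, 0, 0], [0, 0, 0], [0, 0, 0], [0, 0, 0], [0, 0, 0], [0, 0, 0]])

```text
clock: 21.48
tcp_pos: [0.5924, 0.0577, 0.077]
ee_rot: [-3.141, 0.005, 0.23]
ft_force: [-1.4, 4.3, 2.8]
gripper_width: 0.0
gripper_force: 2.6
```

```bash
python3 gap.py
```

```text
F rail [-0.3  4.5  2.8] tcp rail [-36.3  -8.  -48. ]
strip edges [-98.  -84.  -24.5]
```

>>> play_rows(translation=[[0, 0.7, 0], [0, 1.4, 0], [0, 2.1, 0], [0, 2.8, 0], [0, 3.4, 0], [0, 4, 0], [0, 4.5, 0]], turn=[[0, 0, 0], [0, 0, 0], [0, 0, 0], [0, 0, 0], [0, 0, 0], [0, 0, 0], [0, 0, 0]])

```text
clock: 22.22
tcp_pos: [0.5933, 0.0536, 0.077]
ee_rot: [-3.141, 0.005, 0.23]
ft_force: [-0.9, 4.7, 3.0]
gripper_width: -0.0002
gripper_force: 2.6
```

>>> play_rows(translation=[[0, 0.4, 0], [0, 0.8, 0], [0, 1, 0]], turn=[[0, 0, 0], [0, 0, 0], [0, 0, 0]])

```text
clock: 22.47
tcp_pos: [0.5935, 0.0526, 0.077]
ee_rot: [-3.141, 0.005, 0.23]
ft_force: [-1.7, 4.6, 2.9]
gripper_width: 0.0005
gripper_force: 2.6
```

```bash
python3 gap.py
```

```text
F rail [-0.6  4.9  2.9] tcp rail [-36.3 -13.2 -48. ]
strip edges [-98.  -89.  -29.5]
```

>>> play_rows(translation=[[0, 0.4, 0], [0, 0.8, 0], [0, 1.2, 0]], turn=[[0, 0, 0], [0, 0, 0], [0, 0, 0]])

```text
clock: 22.87
tcp_pos: [0.5938, 0.0515, 0.0769]
ee_rot: [-3.141, 0.005, 0.23]
ft_force: [-1.3, 4.9, 3.9]
gripper_width: -0.0001
gripper_force: 2.6
```

>>> play_rows(translation=[[0, 0.3, 0], [0, 0.6, 0]], turn=[[0, 0, 0], [0, 0, 0]])

```text
clock: 23.03
tcp_pos: [0.594, 0.0509, 0.077]
ee_rot: [-3.141, 0.005, 0.23]
ft_force: [-1.5, 4.3, 3.1]
gripper_width: -0.0002
gripper_force: 2.6
```

>>> play_rows(translation=[[0, 0.3, 0], [0, 0.6, 0]], turn=[[0, 0, 0], [0, 0, 0]])

```text
clock: 23.2
tcp_pos: [0.5941, 0.0503, 0.0769]
ee_rot: [-3.141, 0.005, 0.23]
ft_force: [-1.8, 5.5, 3.6]
gripper_width: 0.0
gripper_force: 2.6
```

>>> play_rows(translation=[[0, 0.3, 0], [0, 0.6, 0]], turn=[[0, 0, 0], [0, 0, 0]])

```text
clock: 23.37
tcp_pos: [0.5944, 0.0498, 0.0769]
ee_rot: [-3.141, 0.005, 0.23]
ft_force: [-0.6, 5.7, 1.0]
gripper_width: -0.0003
gripper_force: 2.8
```

```bash
python3 gap.py
```

```text
F rail [0.7 5.7 1. ] tcp rail [-36.2 -16.2 -48.1]
strip edges [-98.  -92.  -32.5]
```

>>> play_rows(translation=[[0, 0.3, 0], [0, 0.3, 0]], turn=[[0, 0, 0], [0, 0, 0]])

```text
clock: 23.68
tcp_pos: [0.5944, 0.0498, 0.0768]
ee_rot: [-3.141, 0.005, 0.23]
ft_force: [-0.8, 5.6, 2.5]
gripper_width: -0.0001
gripper_force: 3.0
```

>>> play_rows(translation=[[0, 0.3, 0], [0, 0.3, 0]], turn=[[0, 0, 0], [0, 0, 0]])

```text
clock: 23.85
tcp_pos: [0.5944, 0.0498, 0.0768]
ee_rot: [-3.14, 0.005, 0.23]
ft_force: [-0.8, 6.6, 1.2]
gripper_width: -0.0002
gripper_force: 3.5
```

The TCP has stopped while the force rises (5 → 6.6 N), so the bin is touching the wide bin. Backing off sideways, then up.

>>> play_rows(translation=[[0, -1, 0], [0, -3, 0], [0, -7, 0], [0, -13, 0], [0, -20, 0], [0, -27, 0], [0, -33, 0], [0, -33, 0]], turn=[[0, 0, 0], [0, 0, 0], [0, 0, 0], [0, 0, 0], [0, 0, 0], [0, 0, 0], [0, 0, 0], [0, 0, 0]])

```text
clock: 24.52
tcp_pos: [0.5866, 0.0824, 0.0769]
ee_rot: [-3.141, 0.005, 0.231]
ft_force: [-0.5, 1.1, 0.2]
gripper_width: -0.0003
gripper_force: 0.0
```

>>> play_rows(translation=[[0, 0, -15], [0, 0, -35], [0, 0, -60], [0, 0, -85], [0, 0, -110], [0, 0, -130], [0, 0, -140], [0, 0, -140]], turn=[[0, 0, 0], [0, 0, 0], [0, 0, 0], [0, 0, 0], [0, 0, 0], [0, 0, 0], [0, 0, 0], [0, 0, 0]])

```text
clock: 25.18
tcp_pos: [0.5887, 0.0815, 0.2194]
ee_rot: [-3.141, 0.0, 0.23]
ft_force: [1.3, -0.9, 0.0]
gripper_width: 0.0004
gripper_force: 0.0
```

>>> play_rows(translation=[[-30, -10, 0], [-60, -20, 0], [-90, -40, 0], [-120, -60, 0], [-145, -80, 0], [-160, -95, 0], [-170, -100, 0], [-170, -100, 0]], turn=[[0, 0, 0], [0, 0, 0], [0, 0, 0], [0, 0, 0], [0, 0, 0], [0, 0, 0], [0, 0, 0], [0, 0, 0]])

```text
clock: 25.85
tcp_pos: [0.3973, 0.1401, 0.217]
ee_rot: [-3.141, 0.006, 0.232]
ft_force: [-0.6, -0.7, -0.1]
gripper_width: -0.0
gripper_force: 0.0
```

```bash
python3 gap.py; python3 asc.py
python3 - <<'E'
from h import *
# predicted seated pose with bin against wide bin: edges vs picture, level check by rim projection
from bench import grab_frame
im=grab_frame("scene")["image"].astype(np.float32); blue=im[...,0]-im[...,2]
for x,z in((-123.2+1,-19),(-87.2+1,11),(-4,11)):   # front rim, kink rim, back rim rows: mean row profile
    xs=np.arange(-14,15,2.); q=proj("scene",place(RX,RY,RYAW,[(x+d,y,z) for d in xs for y in np.arange(-80,-45,3.)],.125)).astype(np.float32)
    print((x,z),cv2.remap(blue,q[:,:1],q[:,1:],cv2.INTER_LINEAR).reshape(len(xs),-1).mean(1).round().astype(int).tolist())
E
```

```text
F rail [-0.8 -0.5 -0.1] tcp rail [-207.5  116.6   92. ]
strip edges [-98.25 -92.   -32.  ]
scene y -120..72 step 3, each row x step 6
 -130 .................................................................
 -124 .................................................................
 -118 .................................................................
 -112 .................................................................
 -106 .................................................................
 -100 BBBBBBBBBBBbbbbbbbbbbbbbbbbbbbb..................................
  -94 bbbbbbbBBBBBBBBBBBBBBBBBBBBBBBB..................................
  -88 obbbbbbbBBbbbbbbbbbbbbbbbbbbbbB..................................
  -82 oobbbbbbBBbbbbbbbbbbbbbbbbbbbBB..................................
  -76 ..obbbbbBBbbbbbbbbbbbbbbbbbbbbBo.................................
  -70 ..obbbbbBBb#bbbbbbbbbbbbbbbbbBB..............................oooo
  -64 ....obBBBBbbBBBBBBBBBBBBBBBBBBB..............................oooo
  -58 .....oBBBBbbBBBBBBBBBBBBBBBBBBBo.............................oooo
  -52 ....oobBBBbbBBBBBBBBBBBB
[... 2195 characters left out ...]
BBb.....bBBBb....o..o...o......o..oo.........o.
  -16 bbbbbbbBBBbbbbboobbbbbbobbbbbBB##################################
  -10 bbbbbbbBBBbbbbbbbbbbbbbbbbbbbBBoooooooooooooooooooooooooooooooooo
   -4 BBBBBBBBBBBBBBBBBBBBBBBBBBBBBBb..................................
    2 BBBBBBBb..BBBBBBBBBBBBBBBBBBBb...................................
    8 .................................................................
   14 .................................................................
(-122.2, -19) [-8, -8, -7, 8, 50, 86, 104, 96, 71, 47, 38, 37, 38, 38, 38]
(-86.2, 11) [39, 81, 102, 98, 72, 48, 38, 37, 38, 38, 37, 37, 38, 38, 38]
(-4, 11) [100, 84, 74, 69, 66, 82, 96, 79, 55, 60, 97, 112, 99, 94, 99]
```

```bash
python3 -c "
from bench import job; print(job.job_done())"
```

```text
the job is handed in; nothing more can be done
None
```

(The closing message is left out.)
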